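# Rack two re-glassed phones in the UV curing station and shut its guard

## Robot

A 7-joint arm with a two-finger parallel gripper is mounted at the origin on the work surface. World frame = base frame: x ahead of the robot, y to its left, z up, the work surface at z = 0. Lengths are in m, angles in rad, forces in N, time in s.
With the tool pointing down it reaches from about 0.4 to 0.85 m from the base axis. Payload 4.5 kg.
Tool frame: the origin (TCP) lies on the centre line of the jaws, within the pads' length; the fingertips stand 11 mm ahead of it and the grasp point (between the pads) lies 8 mm behind it; z points along the fingers, y is the line along which they close (so a half turn about z gives the same grasp; the last joint's range is limited). The gripper opens to 88 mm and grips with 3 to 60 N. Pads are 18 mm wide; open, the fingers measure 123 mm over their backs; the gripper's body (75 mm by 187 mm) begins 45 mm behind the grasp point.
Start: joints at [-1.271, 0.689, -0.195, 1.565, 0.157, 0.902, -0.215], TCP at [0.164, 0.603, 0.25] pointing down, gripper open.
Joint ranges: [-3.01, 3.01], [-0.46, 2.08], [-1.47, 1.51], [0.13, 2.56], [-1, 4.14], [0.04, 2.09], [-2.66, 2.66]. Speed limits (rad/s): [2.57, 2.57, 3.14, 3.14, 3.14, 3.14, 3.14].

## Interface

Orientations are given as a unit quaternion [x, y, z, w].
In Python, from plant import * gives the robot as it stands. The module is installed in compiled form; this text tells all that it offers.
- The arm moves only by the tool send_rows, never from a script. Its argument "motion" is a list of rows, each an object of numbers: "x", "y", "z": the shift along the tool's x, y, z in cm; "rx", "ry", "rz": the turn, a rotation vector about the tool's x, y, z in rad; "jaw": the finger opening in cm, from 0 to 8.81. In form: [{"x": .., "y": .., "z": .., "rx": .., "ry": .., "rz": .., "jaw": ..}, ...]. A call has exactly 5 rows; each row shifts and turns the commanded pose from where the row before left it, along the tool's axes as they then stand; what a row does not reach is not made up. A row lasts 1/10 s, in which the tool goes at most 50 mm and 8.59 degrees, less where a joint would pass 70% of its speed; a pose out of reach is approached as far as the arm can. A call is refused whole if a number of a shift passes 5 or a number of a turn 0.15, either way. A call with a gripper value outside its range is refused whole. The fingers move at their own pace and stop on an object; "grip_force" is the grip in N (left out, the last holds). Time passes only in rows, so rows that do not move let the fingers close, or fill a call up. It gives the time, the measured TCP pose, the force, the opening and the grip force at its end, in the units of the state.
- get_state(): the state, without advancing time (a new reading comes with each control period).
- snapshot(name): name is "side" or "top" or "wrist"; returns a dict with "img" (480x640x3 uint8, red, green, blue), "vertical_fov" (degrees; the focal length in pixels is half the picture's height over the tangent of half this angle, whatever the lens; pixels are square), "cx", "cy" (the principal point, pixels), "extrinsics" (4x4, takes a point from camera to world coordinates). Camera axes: x right, y up, looking along -z (the intrinsics and any distortion apply to the point x, -y, -z); pixel columns grow to the right and rows downward; lengths in m; the calibration is good to about 2 mm. A picture is of the moment at which its call begins. There is no depth.
- finish_job(): hands the job in; it is judged then, once.
The state is a dict: "clock": time; "q": joint angles; "qd": joint speeds; "joint_torque": joint torques, N m; "tool_pos": TCP position; "eef_rot": TCP orientation; "contact_force": force on the tool from outside, world axes, zero at the start; "moment": the same for the moment, N m; "opening": opening from 0.0 (shut) to 1.0 (fully open); "finger_force": force on a finger pad.
Only numpy, scipy, OpenCV 4.12 (cv2) and the standard library are available. Lean on these libraries where they do the work, as an engineer would, in place of code of your own. Each camera call takes 0.05 s, during which the arm holds its last target. There are 200 camera calls.

## Task

Slide the amber guard of the UV curing station fully open, then lay the white phone and the blue phone flat on its sloped rack, one on each side of the red phone that is already there: screens out, home button at the bottom, bottom edge resting square against the lip. The new glass is only just glued, so set them down gently without dropping them. Then slide the guard fully shut; leave the red phone and everything else on the bench as it is.

Things in the scene. Friction and masses are not known exactly. Their poses are not given: they have to be found in the camera images.
- station: white UV curing station, fixed, its place and yaw vary; 725 mm wide (y -180 to +545), 230 high, its front 50 mm before its origin. Right (y -172 to +172, between 8 mm cheeks): sloped rack. Left: grey power module, face 37 mm above the rack's plane, over which the open guard parks. Origin: on the bench straight below the rack's origin; x to the back (away from the robot), y left, z up.
- rack: sloped plate, 344 mm wide, 153 up-slope, with a black lip at its foot, 11 high, 4 thick. Origin: mid-width where plate meets lip, 35 above the bench. x: up-slope, away from the robot, 40 deg above level; y: left along the lip; z: out of the plate, 40 deg from vertical. A phone resting as asked has its origin at x = 62 mm, z = 0 and its x along this x. Phones slide down it when let go.
- lower_track (a point): middle of the rack's lower guard track, an aluminium bar over the station's whole width: 22 to 9 mm down-slope of the rack's origin, 38 to 60 mm above its plane (the cheeks reach 60 mm too). Axes as the rack's.
- upper_track (a point): middle of the rack's upper guard track: 159 to 172 mm up-slope of the rack's origin, 38 to 60 mm above its plane. Behind it, 173 to 215 mm up-slope, stands the lamp housing, up to 78 mm above the plane. Axes as the rack's.
- guard (a joint): amber clear guard that slides along the rack's y, in m: 0 = fully shut (covers the rack), 0.36 = fully open (at the left). Starts from shut to a third open, stays where left, about 2 N to slide. Panel 352 mm wide, 166 up-slope, 50 to 55 mm above the rack's plane.
- guard_handle (a point): middle of the guard's black handle bar, which runs up-slope: 80 mm long, 12 wide (rack's y), 14 deep, on two posts (10 mm long, 30 mm either way up-slope), 27 mm clear of the panel. Lies 100 mm right of the guard's middle, 75 mm up-slope of the rack's origin, 88 mm above its plane; moves with the guard. Axes as the rack's.
- phone_white: compact phone with white body, black screen, light round home button, 124 x 60 x 12 mm, about 0.15 kg, lying screen up on the bench. Origin: centre of its back (underside); x along its length to the earpiece end (home button at the -x end), y across, z out of the screen.
- phone_blue: the same phone with a blue body, lying screen up on the bench; same axes.
- phone_red: the same phone with a red body, already resting on the rack against the lip near the middle (up to 20 mm off it); same axes. To be left alone.
- tin: flux tin with green lid, 39 mm across, 18 mm high, loose, 10 to 20 mm from one long side of the white phone (its +y side), anywhere along it. Origin: centre of its underside. Leave.
- tape: roll of amber tape, 40 mm across, 14 mm high, loose, 10 to 20 mm from one long side of the blue phone (its +y side), anywhere along it. Origin: centre of its underside. Leave.
- screwdriver: precision screwdriver with red handle, 105 mm long, 10 mm thick, loose, lying along the -y side of the blue phone, about 35 mm away. Origin: on the bench at the front end of the handle, x along the blade, handle 55 mm to -x. Leave.
- multimeter: black multimeter, 95 x 140 x 36 mm (x by y by height; with a dial knob up to 45 mm), between the phones. Origin: centre of its underside. Leave.
- glue: amber glue bottle, 28 mm across, 78 mm high, standing at the left. Origin: centre of its underside. Leave.
- charger: black charger brick, 62 x 56 x 30 mm, at the right. Origin: centre of its underside. Leave.
- spool: blue solder spool, 60 mm across, 36 mm high, at the left. Origin: centre of its underside. Leave.
Things that resemble listed ones, but are neither listed nor needed, are in the scene too. What is shaped like the phone_blue but green or pink is not meant.

How it is judged:
On the way, in this order (a step that is already met when the one before it is completed fails the run):
1. the guard is slid fully open (beyond 0.33 of 0.36 m) (value of joint guard above 0.33 m), for 0.1 s.
2. both phones rest on the rack against the lip and are let go (x of phone_white in the frame of rack between 0.058 and 0.066 m and y of phone_white in the frame of rack between -0.146 and 0.146 m and z of phone_white in the frame of rack between -0.003 and 0.004 m and x of rack in the frame of phone_white below -0.03 m and angle between the x axis of each of phone_white, phone_blue and the x axis of rack, either way round below 0.1 rad and linear speed of each of phone_white, phone_blue below 0.02 m/s and x of phone_blue in the frame of rack between 0.058 and 0.066 m and y of phone_blue in the frame of rack between -0.146 and 0.146 m and z of phone_blue in the frame of rack between -0.003 and 0.004 m and x of rack in the frame of phone_blue below -0.03 m and contact force between the fingers and phone_white below 0.2 N and contact force between the fingers and phone_blue below 0.2 N and ((y of phone_white in the frame of phone_red above 0.05 m and y of phone_blue in the frame of phone_red below -0.05 m) or (y of phone_blue in the frame of phone_red above 0.05 m and y of phone_white in the frame of phone_red below -0.05 m))), for 0.3 s.
At the end, for the whole second after the job is handed in: White and blue phones lie at rest on the rack, one each side of the red one, flat (4 mm), screen out, home button down, square (0.1 rad), bottom edge within 4 mm of the lip, 50 mm or more from the red one centre to centre; red phone within 8 mm of its start; guard shut to 6 mm (x of phone_white in the frame of rack between 0.058 and 0.066 m and y of phone_white in the frame of rack between -0.146 and 0.146 m and z of phone_white in the frame of rack between -0.003 and 0.004 m and x of rack in the frame of phone_white below -0.03 m and angle between the x axis of each of phone_white, phone_blue and the x axis of rack, either way round below 0.1 rad and linear speed of each of phone_white, phone_blue below 0.02 m/s and x of phone_blue in the frame of rack between 0.058 and 0.066 m and y of phone_blue in the frame of rack between -0.146 and 0.146 m and z of phone_blue in the frame of rack between -0.003 and 0.004 m and x of rack in the frame of phone_blue below -0.03 m and ((y of phone_white in the frame of phone_red above 0.05 m and y of phone_blue in the frame of phone_red below -0.05 m) or (y of phone_blue in the frame of phone_red above 0.05 m and y of phone_white in the frame of phone_red below -0.05 m)) and distance of phone_red from where it was at the start of the episode below 0.008 m and value of joint guard below 0.006 m); the robot touches nothing.
It fails at once if the red phone is shifted by more than 8 mm (not (distance of phone_red from where it was at the start of the episode below 0.008 m)).
It fails at once if a bystander (tin, tape, screwdriver, multimeter, glue, charger, spool) is shifted by more than 25 mm (distance of any of tin, screwdriver, tape, multimeter, glue, charger, spool from where it was at the start of the episode above 0.025 m).
It fails at once if the glue bottle is knocked over (angle between glue's own z axis and vertical above 0.5 rad).
It fails at once if the white or blue phone is dropped (faster than 0.6 m/s with no finger on it, a fall of about 18 mm) ((linear speed of phone_white above 0.6 m/s and contact force between the fingers and phone_white below 0.2 N) or (linear speed of phone_blue above 0.6 m/s and contact force between the fingers and phone_blue below 0.2 N)).
It fails at once if the white or blue phone is pressed or banged hard on the rack (more than 80 N) (contact force between any of phone_white, phone_blue and rack above 80 N).
It also fails if it takes over 72 s, if anything falls off the work surface, if the arm or the gripper's body presses on something with over 40 N, if the wrist force passes 120 N, or if a joint passes its speed limit or range.

## Working session

There is one attempt and no reset: what is moved stays moved. The work goes in short steps, Python scripts to look and compute and a tool call to move; the robot and the scene stay as the last step left them, time stands still between calls to the robot, and variables do not carry over. Pictures are saved under pics/ and viewed, at most 10 in all, crops included, and the job is handed in when it is done.

Besides the shell and the picture viewer there is one more tool, called after "Call:" in YAML: its name, and indented under it one key for each argument. send_rows: Moves the arm, as the interface text tells. Its arguments: {"type":"object","properties":{"motion":{"type":"array"},"grip_force":{"type":"number"}},"required":["motion"]}

```bash
mkdir -p pics
cat > h.py <<'E'
import numpy as np, cv2
from scipy.spatial.transform import Rotation as R
from plant import *
def snap(n,f=None):
    s=snapshot(n)
    if f: cv2.imwrite('pics/'+f+'.png',s['img'][:,:,::-1])
    return s
E
python3 - <<'E'
from h import *
s=get_state(); print(s)
for n in('top','side'):
    d=snap(n,n); print(n,{k:(v if k!='img' else 0) for k,v in d.items()})
E
```

```text
{'clock': 0.0, 'q': array([-1.27121109,  0.68997735, -0.19447458,  1.56633517,  0.15730535,
        0.90248698, -0.21512804]), 'qd': array([ 1.87266559e-03,  8.66064604e-04,  5.12531230e-04,  2.20548803e-03,
       -7.07427337e-06,  1.04098936e-03,  7.79990014e-05]), 'joint_torque': array([ 8.98965527e-05, -5.27570415e+01, -1.26658671e+00, -1.53428900e+01,
       -5.25063230e-02,  6.54754855e-03,  1.77017077e-04]), 'tool_pos': array([0.16407583, 0.60245213, 0.24891551]), 'eef_rot': array([ 1.32487789e-01,  9.91184221e-01, -9.07890342e-04, -4.07535024e-05]), 'contact_force': array([-0.4654201 ,  0.66201868, -0.35037084]), 'moment': array([-0.00886389,  0.04403819,  0.04387594]), 'finger_force': 0.0, 'opening': 1.001306709732126}
top {'img': 0, 'vertical_fov': 45.459247061444124, 'cx': 324.2248394785789, 'cy': 235.62940079017864, 'extrinsics': array([[-2.39163128e-03,  9.97249515e-01, -7.40789050e-02,
         3.22739186e-01],
       [-9.99920273e-01, -1.46638904e-03,  1.25418275e-02,
         1.16505000e-01],
       [ 1.23987029e-02,  7.41029943e-02,  9.97173515e-01,
         1.81305442e+00],
       [ 0.00000000e+00,  0.00000000e+00,  0.00000000e+00,
         1.00000000e+00]])}
side {'img': 0, 'vertical_fov': 56.07239344610249, 'cx': 326.4848434591679, 'cy': 236.34443137337522, 'extrinsics': array([[ 0.98340443,  0.12336995, -0.13302473,  0.26576512],
       [-0.18111396,  0.62451256, -0.75972482, -0.83851627],
       [-0.0106516 ,  0.77120939,  0.63649244,  0.93785181],
       [ 0.        ,  0.        ,  0.        ,  1.        ]])}
```

View pics/top.png

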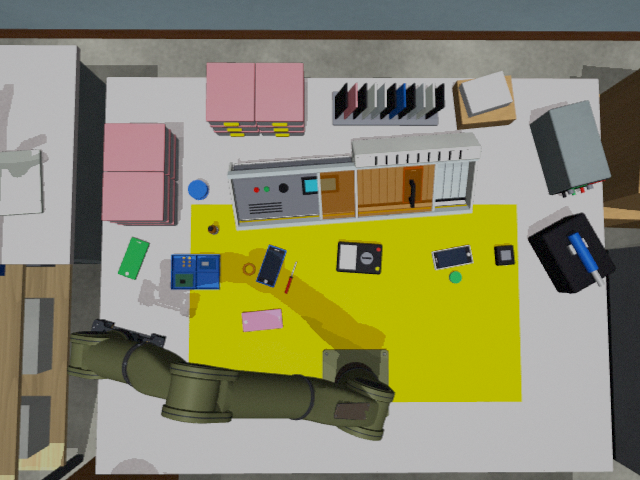

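View pics/side.png

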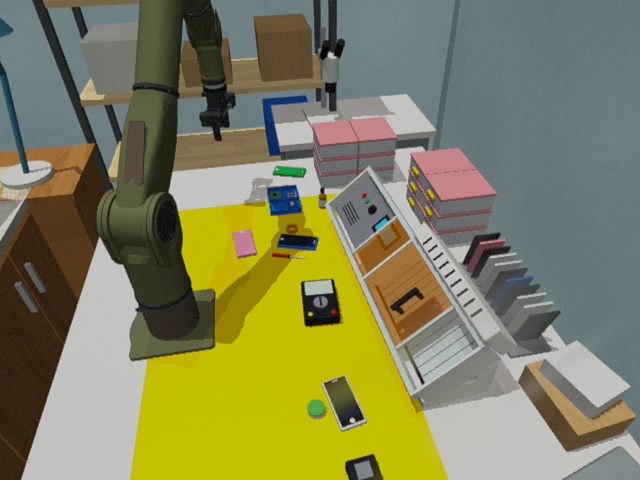

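Run:
```python
from h import *
t=cv2.imread('pics/top.png'); s=cv2.imread('pics/side.png')
a=cv2.resize(t[128:232,225:489],None,fx=3,fy=3,interpolation=cv2.INTER_CUBIC)
f=lambda im,x,y,w,h,k:cv2.resize(im[y:y+h,x:x+w],None,fx=k,fy=k,interpolation=cv2.INTER_CUBIC)
b=[f(t,425,238,66,54,4),f(t,240,238,66,54,4),f(s,268,218,66,54,4)]
cv2.imwrite('pics/c.png',np.vstack([a,np.hstack(b)]))
```

```text
(no output)
```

View pics/c.png

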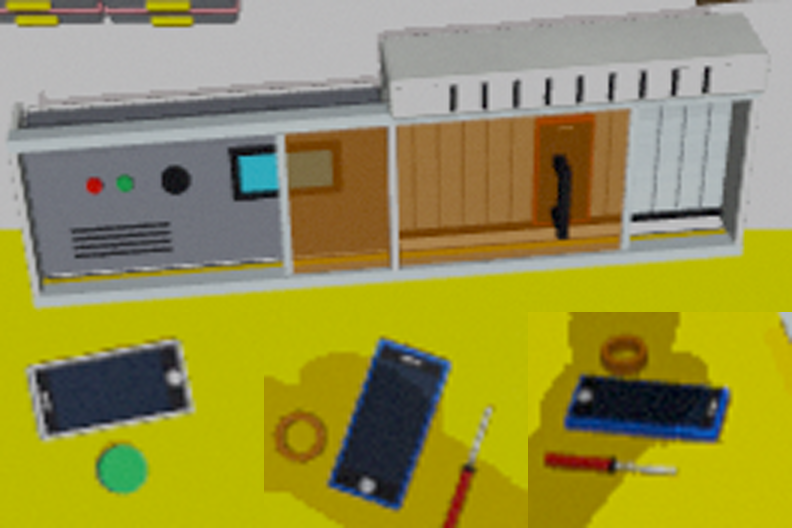

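```bash
cat >> h.py <<'E'
def ray(d,u,v):
    f=240/np.tan(np.radians(d['vertical_fov']/2)); E=d['extrinsics']
    r=E[:3,:3]@np.array([(u-d['cx'])/f,-(v-d['cy'])/f,-1]); return E[:3,3],r
def onz(d,u,v,z):
    o,r=ray(d,u,v); return o+r*(z-o[2])/r[2]
def proj(d,P):
    E=d['extrinsics']; p=E[:3,:3].T@(np.array(P)-E[:3,3]); f=240/np.tan(np.radians(d['vertical_fov']/2))
    return d['cx']-f*p[0]/p[2], d['cy']+f*p[1]/p[2]
c,s_=np.cos(np.radians(40)),np.sin(np.radians(40))
def st_frame(O,yaw):  # rack frame: origin, R
    Rz=R.from_euler('z',yaw).as_matrix()
    Rr=Rz@np.array([[c,0,-s_],[0,1,0],[s_,0,c]])
    return np.array([O[0],O[1],.035]),Rr
E
cat > m.py <<'E'
from h import *
d=snap('top'); im=d['img']; hsv=cv2.cvtColor(im,cv2.COLOR_RGB2HSV)
def blob(m,x,y,w,h,z,name):
    mm=np.zeros_like(m); mm[y:y+h,x:x+w]=m[y:y+h,x:x+w]
    cs,_=cv2.findContours(mm,cv2.RETR_EXTERNAL,cv2.CHAIN_APPROX_NONE); k=max(cs,key=cv2.contourArea)
    (u,v),sz,a=cv2.minAreaRect(k); bx=cv2.boxPoints(((u,v),sz,a))
    P=[onz(d,*b,z)[:2] for b in bx]; e=[P[1]-P[0],P[2]-P[1]]
    L=max(e,key=np.linalg.norm)
    print(name,'px',round(u,1),round(v,1),'c',onz(d,u,v,z)[:2].round(4),'len',[round(np.linalg.norm(q),4) for q in e],'ang',np.degrees(np.arctan2(L[1],L[0])).round(1))
notyel=((hsv[...,1]<150)|(hsv[...,0]<20)|(hsv[...,0]>40)).astype(np.uint8)
blob(notyel,428,240,48,30,.012,'white')
blue=((hsv[...,0]>95)&(hsv[...,0]<130)&(hsv[...,1]>70)).astype(np.uint8)
blob(blue,250,240,40,52,.012,'blue')
blob(((hsv[...,0]>45)&(hsv[...,0]<85)&(hsv[...,1]>100)).astype(np.uint8),440,262,30,30,.018,'tin')
# amber tape centre, screwdriver approx by crop pixels
for n,u,v,z in(('tape',240+37/4,238+125/4,.014),('sd tip',240+226/4,238+96/4,.005),('sd hndl',240+190/4,238+205/4,.005),('wbtn',468.5,254.5,.012),('bbtn',265.8,281.3,.012)): print(n,onz(d,u,v,z)[:2].round(4))
for n,u,v,z in(('FL',225+37/3,128+306/3,.067),('FR',225+740/3,128+252/3,.067),('BL',225+10/3,128+135/3,.183),('BR',225+752/3,128+98/3,.183)): print(n,onz(d,u,v,z).round(4))
E
python3 m.py
```

```text
white px 452.1 257.0 c [ 0.3883 -0.3091] len [np.float64(0.127), np.float64(0.0613)] ang -79.5
blue px 270.9 265.6 c [0.3626 0.2614] len [np.float64(0.1222), np.float64(0.0587)] ang -19.4
tin px 455.0 276.5 c [ 0.327  -0.3157] len [np.float64(0.0377), np.float64(0.0344)] ang -90.1
tape [0.3512 0.3288]
sd tip [0.3738 0.1814]
sd hndl [0.2884 0.2095]
wbtn [ 0.3962 -0.3612]
bbtn [0.3135 0.2771]
FL [0.4701 0.3598 0.067 ]
FR [ 0.5247 -0.3591  0.067 ]
BL [0.6245 0.3709 0.183 ]
BR [ 0.6605 -0.3424  0.183 ]
```

```bash
cat >> h.py <<'E'
import json,os
STF='st.json'
def rack():
    j=json.load(open(STF)); return st_frame(j['O'],j['yaw'])
def tgt(u,y,w,flip=0):  # TCP pose in rack coords (m), tool z=-rack z, tool x=-upslope
    o,Rr=rack(); k=np.diag([-1.,1,-1]) if not flip else np.diag([1.,-1,-1])
    return o+Rr@np.array([u,y,w]),R.from_matrix(Rr@k)
def go(p,r,st=None):
    st=st or get_state(); a=R.from_quat(st['eef_rot'])
    rv=(a.inv()*r).as_rotvec(); d=np.array(p)-st['tool_pos']
    print('t',round(st['clock'],2),'rot',rv.round(3),'shift before rot',(a.inv().apply(d)*100).round(2),'after rot',(r.inv().apply(d)*100).round(2))
def inrack(p):
    o,Rr=rack(); return Rr.T@(np.array(p)-o)
E
echo '{"O":[0.5665,-0.1774],"yaw":0.076}'>st.json
python3 - <<'E'
from h import *
d=snap('top')
for y in(-.02,0,.02): 
  o,Rr=rack(); print(y,np.round(proj(d,o+Rr@[.075,y,.095]),1),inrack(onz(d,412,193,.155)).round(3))
go(*tgt(.075,.0,.19)); go([.30,.30,.33],tgt(0,0,0)[1])
E
```

```text
-0.02 [424.5 195. ] [0.081 0.016 0.089]
0 [417.7 195.5] [0.081 0.016 0.089]
0.02 [410.9 196.1] [0.081 0.016 0.089]
t 0.2 rot [-0.12  -0.691 -0.327] shift before rot [-53.22 -66.87   2.12] after rot [-19.93 -80.84  19.4 ]
t 0.2 rot [-0.12  -0.691 -0.327] shift before rot [-21.07 -25.65  -8.05] after rot [-13.81 -31.22   1.05]
```

Call:
send_rows:
  motion:
    - {"x": 0, "y": -2, "z": -1, "rx": -0.02, "ry": -0.115, "rz": -0.0545, "jaw": 8.8}
    - {"x": 0, "y": -3, "z": -1, "rx": -0.02, "ry": -0.115, "rz": -0.0545, "jaw": 8.8}
    - {"x": 0, "y": -3, "z": -1, "rx": -0.02, "ry": -0.115, "rz": -0.0545, "jaw": 8.8}
    - {"x": 0, "y": -3, "z": -1, "rx": -0.02, "ry": -0.115, "rz": -0.0545, "jaw": 8.8}
    - {"x": 0, "y": -3, "z": -1, "rx": -0.02, "ry": -0.115, "rz": -0.0545, "jaw": 8.8}

```text
clock: 0.7
tool_pos: [0.132, 0.4647, 0.2954]
eef_rot: [-0.008, 0.957, 0.013, 0.288]
contact_force: [-1.1, -0.1, -0.6]
opening: 0.999
finger_force: 0.0
```

Call:
send_rows:
  motion:
    - {"x": 0, "y": -3, "z": -1, "rx": -0.02, "ry": -0.115, "rz": -0.0545, "jaw": 8.8}
    - {"x": 0, "y": -3.5, "z": 0, "jaw": 8.8}
    - {"x": 0, "y": -3.5, "z": 0, "jaw": 8.8}
    - {"x": 0, "y": -3.5, "z": 0, "jaw": 8.8}
    - {"x": 0, "y": -3.5, "z": 0, "jaw": 8.8}

```text
schema error: expected keys x, y, z, rx, ry, rz, jaw
```

```bash
python3 -c "
from h import *
s=get_state();print(s['tool_pos'],s['q'],s['qd']);go(*tgt(.075,.016,.19))"
```

```text
[0.13198282 0.46470688 0.29544119] [-1.8541739   0.49179233  0.13782811  2.07113909  0.75237457  0.80724683
 -0.73478534] [-1.30257433 -0.18681784  0.59419948  1.0687804   1.30666034  0.07492186
 -1.37471209]
t 0.7 rot [-0.016 -0.113 -0.054] shift before rot [-26.53 -64.07  24.05] after rot [-20.21 -65.72  25.67]
```

Call:
send_rows:
  motion:
    - {"x": -2, "y": -1, "z": 2.5, "rx": -0.016, "ry": -0.113, "rz": -0.054, "jaw": 8.8}
    - {"x": -2, "y": -2, "z": 2.5, "rx": 0, "ry": 0, "rz": 0, "jaw": 8.8}
    - {"x": -2, "y": -2.5, "z": 2.5, "rx": 0, "ry": 0, "rz": 0, "jaw": 8.8}
    - {"x": -2, "y": -3, "z": 2.5, "rx": 0, "ry": 0, "rz": 0, "jaw": 8.8}
    - {"x": -2, "y": -3, "z": 2.5, "rx": 0, "ry": 0, "rz": 0, "jaw": 8.8}

```text
clock: 1.2
tool_pos: [0.2936, 0.3627, 0.26]
eef_rot: [-0.035, 0.939, 0.012, 0.341]
contact_force: [1.8, 0.4, 0.1]
opening: 1.001
finger_force: 0.0
```

Call:
send_rows:
  motion:
    - {"x": -2, "y": -3.5, "z": 2, "rx": 0, "ry": 0, "rz": 0, "jaw": 6}
    - {"x": -1, "y": -4, "z": 1, "rx": 0, "ry": 0, "rz": 0, "jaw": 5}
    - {"x": -1, "y": -4, "z": 1, "rx": 0, "ry": 0, "rz": 0, "jaw": 4}
    - {"x": -1, "y": -4, "z": 1, "rx": 0, "ry": 0, "rz": 0, "jaw": 4}
    - {"x": -1, "y": -4, "z": 1, "rx": 0, "ry": 0, "rz": 0, "jaw": 4}

```text
clock: 1.7
tool_pos: [0.3501, 0.2805, 0.2294]
eef_rot: [-0.05, 0.941, -0.006, 0.335]
contact_force: [0.1, 0.2, -1.4]
opening: 0.567
finger_force: 0.0
```

Call:
send_rows:
  motion:
    - {"x": 0, "y": -4, "z": 0, "rx": 0, "ry": 0, "rz": 0, "jaw": 4}
    - {"x": 0, "y": -4, "z": 0, "rx": 0, "ry": 0, "rz": 0, "jaw": 4}
    - {"x": 0, "y": -4, "z": 0, "rx": 0, "ry": 0, "rz": 0, "jaw": 4}
    - {"x": 0, "y": -4, "z": 0, "rx": 0, "ry": 0, "rz": 0, "jaw": 4}
    - {"x": 0, "y": -4, "z": 0, "rx": 0, "ry": 0, "rz": 0, "jaw": 4}

```text
clock: 2.2
tool_pos: [0.3656, 0.2403, 0.2197]
eef_rot: [-0.074, 0.942, -0.043, 0.324]
contact_force: [-0.1, -0.4, -1.3]
opening: 0.454
finger_force: 0.0
```

```bash
python3 -c "
from h import *
s=get_state();print(s['tool_pos'],s['q'].round(2));go(*tgt(.075,.016,.19))"
```

```text
[0.36557025 0.24030022 0.21968093] [-0.39  0.96 -1.46  2.56  1.44  1.66 -1.14]
t 2.2 rot [-0.079 -0.04   0.11 ] shift before rot [ -4.27 -41.69   9.01] after rot [ -8.55 -41.58   5.99]
```

Call:
send_rows:
  motion:
    - {"x": -2.5, "y": 0, "z": -1, "rx": 0, "ry": 0, "rz": 0, "jaw": 4}
    - {"x": -2.5, "y": 0, "z": -1, "rx": 0, "ry": 0, "rz": 0, "jaw": 4}
    - {"x": -2.5, "y": 0, "z": -1, "rx": 0, "ry": 0, "rz": 0, "jaw": 4}
    - {"x": -2.5, "y": 0, "z": -1, "rx": 0, "ry": 0, "rz": 0, "jaw": 4}
    - {"x": -2.5, "y": 0, "z": -1, "rx": 0, "ry": 0, "rz": 0, "jaw": 4}

```text
clock: 2.7
tool_pos: [0.433, 0.2615, 0.3358]
eef_rot: [-0.074, 0.942, -0.045, 0.326]
contact_force: [-0.1, -0.2, -0.5]
opening: 0.457
finger_force: 0.0
```

```bash
python3 -c "
from h import *
s=get_state();print(s['tool_pos'],s['q'].round(2));go(*tgt(.075,.016,.19))"
```

```text
[0.43298571 0.26154557 0.33579788] [-0.1   0.67 -1.45  2.24  1.4   1.41 -0.54]
t 2.7 rot [-0.081 -0.037  0.11 ] shift before rot [  8.39 -41.49  14.14] after rot [  4.19 -43.18  10.46]
```

Call:
send_rows:
  motion:
    - {"x": 0, "y": -3, "z": 0, "rx": -0.016, "ry": -0.007, "rz": 0.022, "jaw": 4}
    - {"x": 0, "y": -3, "z": 0, "rx": -0.016, "ry": -0.007, "rz": 0.022, "jaw": 4}
    - {"x": 0, "y": -3, "z": 0, "rx": -0.016, "ry": -0.007, "rz": 0.022, "jaw": 4}
    - {"x": 0, "y": -3, "z": 0, "rx": -0.016, "ry": -0.007, "rz": 0.022, "jaw": 4}
    - {"x": 0, "y": -3, "z": 0, "rx": -0.016, "ry": -0.007, "rz": 0.022, "jaw": 4}

```text
clock: 3.2
tool_pos: [0.4465, 0.1119, 0.3469]
eef_rot: [-0.036, 0.939, 0.013, 0.341]
contact_force: [0.5, -0.5, 0.9]
opening: 0.456
finger_force: 0.0
```

```bash
python3 -c "
from h import *
s=get_state();print(s['tool_pos'],s['q'].round(2));go(*tgt(.075,.016,.19))"
```

```text
[0.446473   0.11193224 0.34693274] [ 0.45  0.46 -1.46  2.46  1.63  0.92 -0.54]
t 3.2 rot [-0.001 -0.002 -0.   ] shift before rot [  5.05 -28.15  11.21] after rot [  5.07 -28.16  11.18]
```

Call:
send_rows:
  motion:
    - {"x": 0.5, "y": -3, "z": 2, "rx": 0, "ry": 0, "rz": 0, "jaw": 4}
    - {"x": 0.5, "y": -3, "z": 2, "rx": 0, "ry": 0, "rz": 0, "jaw": 4}
    - {"x": 0.5, "y": -3, "z": 2, "rx": 0, "ry": 0, "rz": 0, "jaw": 4}
    - {"x": 0.5, "y": -3, "z": 2, "rx": 0, "ry": 0, "rz": 0, "jaw": 4}
    - {"x": 0.5, "y": -3, "z": 2, "rx": 0, "ry": 0, "rz": 0, "jaw": 4}

```text
clock: 3.7
tool_pos: [0.5031, -0.0344, 0.2533]
eef_rot: [-0.036, 0.939, 0.012, 0.341]
contact_force: [1.0, 1.4, 1.2]
opening: 0.451
finger_force: 0.0
```

```bash
python3 -c "
from h import *
s=get_state();print(s['tool_pos'],s['q'].round(2));go(*tgt(.075,.016,.19))"
```

```text
[ 0.50314604 -0.03438115  0.25333319] [ 0.76  0.79 -1.33  2.52  2.08  0.96 -0.45]
t 3.7 rot [-0.001 -0.002  0.   ] shift before rot [  2.53 -13.14   1.11] after rot [  2.53 -13.14   1.09]
```

Call:
send_rows:
  motion:
    - {"x": 0, "y": -3, "z": 0, "rx": 0, "ry": 0, "rz": 0, "jaw": 4}
    - {"x": 0, "y": -3, "z": 0, "rx": 0, "ry": 0, "rz": 0, "jaw": 4}
    - {"x": 0, "y": -3, "z": 0, "rx": 0, "ry": 0, "rz": 0, "jaw": 4}
    - {"x": 0, "y": -2, "z": 0, "rx": 0, "ry": 0, "rz": 0, "jaw": 4}
    - {"x": 0, "y": -2, "z": 0, "rx": 0, "ry": 0, "rz": 0, "jaw": 4}

```text
clock: 4.2
tool_pos: [0.5124, -0.1646, 0.254]
eef_rot: [-0.035, 0.939, 0.012, 0.341]
contact_force: [0.2, -0.6, -0.1]
opening: 0.452
finger_force: 0.0
```

```bash
python3 -c "
from h import *
s=get_state();print(s['tool_pos'],s['q'].round(2));go(*tgt(.075,.016,.19))
d=snap('wrist','w1');print(d['vertical_fov'],d['extrinsics'].round(3))
T=d['extrinsics'];a=R.from_quat(s['eef_rot']).as_matrix();print((a.T@(T[:3,3]-s['tool_pos'])).round(3),(a.T@T[:3,:3]).round(2))"
```

```text
[ 0.51238015 -0.16459989  0.2540144 ] [ 1.12  0.79 -1.24  2.37  2.14  0.61 -0.09]
t 4.2 rot [-0.002 -0.002 -0.001] shift before rot [ 2.52 -0.09  1.19] after rot [ 2.52 -0.09  1.18]
62.12149375653728 [[-0.073 -0.56  -0.825  0.371]
 [ 0.997 -0.042 -0.06  -0.175]
 [-0.001 -0.827  0.562  0.311]
 [ 0.     0.     0.     1.   ]]
[ 0.072  0.    -0.135] [[-0.    0.96  0.28]
 [ 1.    0.    0.  ]
 [ 0.    0.28 -0.96]]
```

View pics/w1.png

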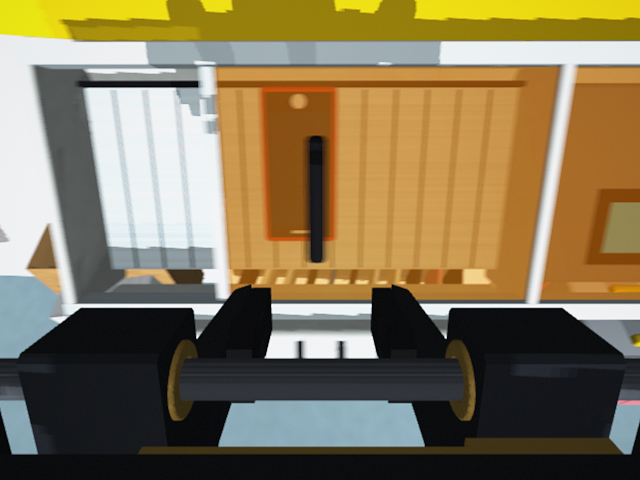

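```bash
cat >> h.py <<'E'
def onw(d,u,v,w):
    o,r=ray(d,u,v); q,Rr=rack(); a=Rr.T@(o-q); b=Rr.T@r
    return a+b*(w-a[2])/b[2]
E
python3 - <<'E'
from h import *
d=snap('wrist')
for n,u,v,w in(('hA',316,140,.095),('hB',316,262,.095),('redBL',264,88,.012),('redBR',337,89,.012),('redTL',268,240,.012),('redTR',335,240,.012),('lipL',80,84,.011),('lipR',524,84,.011),('cheekR in top',50,67,.06),('cheekR in bot',75,300,.06),('cheekL top',575,66,.06),('cheekL bot',540,303,.06),('ltrack',300,66,.06),('utrack',150,302,.06),('guardR',216,66,.06),('grdB',222,300,.06)): print(n,onw(d,u,v,w).round(4))
E
```

```text
hA [0.0355 0.0098 0.095 ]
hB [0.1114 0.0091 0.095 ]
redBL [-0.0006 -0.0314  0.012 ]
redBR [0.0005 0.0244 0.012 ]
redTL [ 0.1203 -0.0334  0.012 ]
redTR [0.1205 0.0234 0.012 ]
lipL [-0.0044 -0.173   0.011 ]
lipR [-0.0024  0.1668  0.011 ]
cheekR in top [-0.01   -0.1624  0.06  ]
cheekR in bot [ 0.1535 -0.1747  0.06  ]
cheekL top [-0.0084  0.1749  0.06  ]
cheekL bot [0.1564 0.1764 0.06  ]
ltrack [-0.0095 -0.0008  0.06  ]
utrack [ 0.1552 -0.1178  0.06  ]
guardR [-0.0099 -0.0549  0.06  ]
grdB [ 0.1537 -0.063   0.06  ]
```

```bash
echo '{"O":[0.5675,-0.1790],"yaw":0.072}'>st.json; python3 -c "
from h import *
go(*tgt(.075,.0115,.079))"
```

```text
t 4.3 rot [-0.004 -0.003 -0.002] shift before rot [ 2.39 -0.45 12.34] after rot [ 2.43 -0.5  12.33]
```

Call:
send_rows:
  motion:
    - {"x": 0.8, "y": -0.2, "z": 2.4, "rx": -0.004, "ry": -0.003, "rz": -0.002, "jaw": 4}
    - {"x": 0.8, "y": -0.2, "z": 2.5, "rx": 0, "ry": 0, "rz": 0, "jaw": 4}
    - {"x": 0.8, "y": -0.1, "z": 2.5, "rx": 0, "ry": 0, "rz": 0, "jaw": 4}
    - {"x": 0, "y": 0, "z": 2.5, "rx": 0, "ry": 0, "rz": 0, "jaw": 4}
    - {"x": 0, "y": 0, "z": 2.4, "rx": 0, "ry": 0, "rz": 0, "jaw": 4}

```text
clock: 4.8
tool_pos: [0.5739, -0.1613, 0.1435]
eef_rot: [-0.038, 0.939, 0.015, 0.342]
contact_force: [0.4, 0.3, 0.5]
opening: 0.455
finger_force: 0.0
```

Call:
send_rows:
  motion:
    - {"x": 0, "y": 0, "z": 0, "rx": 0, "ry": 0, "rz": 0, "jaw": 1.8}
    - {"x": 0, "y": 0, "z": 0, "rx": 0, "ry": 0, "rz": 0, "jaw": 1.8}
    - {"x": 0, "y": 0, "z": 0, "rx": 0, "ry": 0, "rz": 0, "jaw": 1.8}
    - {"x": 0, "y": 0.5, "z": 0, "rx": 0, "ry": 0, "rz": 0, "jaw": 1.8}
    - {"x": 0, "y": 0.5, "z": 0, "rx": 0, "ry": 0, "rz": 0, "jaw": 1.8}

```text
clock: 5.3
tool_pos: [0.5725, -0.1538, 0.1455]
eef_rot: [-0.037, 0.939, 0.013, 0.343]
contact_force: [-0.2, -2.5, 2.7]
opening: 0.203
finger_force: 1.2
```

```bash
python3 -c "
from h import *
s=get_state();print(inrack(s['tool_pos']),s['q'].round(2));go(*tgt(.075,.26,.079))"
```

```text
[0.07624951 0.02474499 0.08028388] [ 0.96  1.1  -1.17  2.31  2.33  0.86 -0.13]
t 5.3 rot [0.003 0.002 0.005] shift before rot [-0.   23.53  0.19] after rot [ 0.12 23.53  0.13]
```

Call:
send_rows:
  motion:
    - {"x": 0, "y": 2, "z": 0, "rx": 0, "ry": 0, "rz": 0, "jaw": 1.8}
    - {"x": 0, "y": 2.5, "z": 0, "rx": 0, "ry": 0, "rz": 0, "jaw": 1.8}
    - {"x": 0, "y": 2.5, "z": 0, "rx": 0, "ry": 0, "rz": 0, "jaw": 1.8}
    - {"x": 0, "y": 2.5, "z": 0, "rx": 0, "ry": 0, "rz": 0, "jaw": 1.8}
    - {"x": 0, "y": 2.5, "z": 0, "rx": 0, "ry": 0, "rz": 0, "jaw": 1.8}

```text
clock: 5.8
tool_pos: [0.5634, -0.0339, 0.1453]
eef_rot: [-0.036, 0.939, 0.012, 0.343]
contact_force: [1.8, -2.5, -1.7]
opening: 0.2
finger_force: 1.7
```

```bash
python3 -c "
from h import *
s=get_state();print(inrack(s['tool_pos']),s['q'].round(2));go(*tgt(.075,.26,.079))"
```

```text
[0.07577253 0.14504266 0.08044449] [ 0.66  1.13 -1.24  2.44  2.28  1.18 -0.39]
t 5.8 rot [0.002 0.002 0.004] shift before rot [ 0.03 11.5   0.16] after rot [ 0.08 11.5   0.14]
```

Call:
send_rows:
  motion:
    - {"x": 0, "y": 2, "z": 0, "rx": 0, "ry": 0, "rz": 0, "jaw": 1.8}
    - {"x": 0, "y": 2, "z": 0, "rx": 0, "ry": 0, "rz": 0, "jaw": 1.8}
    - {"x": 0, "y": 2, "z": 0, "rx": 0, "ry": 0, "rz": 0, "jaw": 1.8}
    - {"x": 0, "y": 2, "z": 0, "rx": 0, "ry": 0, "rz": 0, "jaw": 1.8}
    - {"x": 0, "y": 1, "z": 0, "rx": 0, "ry": 0, "rz": 0, "jaw": 1.8}

```text
clock: 6.3
tool_pos: [0.5563, 0.0579, 0.1456]
eef_rot: [-0.038, 0.938, 0.014, 0.343]
contact_force: [3.3, -1.4, 1.6]
opening: 0.21
finger_force: 1.2
```

```bash
python3 -c "
from h import *
s=get_state();print(inrack(s['tool_pos']),s['q'].round(2));go(*tgt(.075,.26,.079))"
```

```text
[0.0755899  0.23704407 0.08099493] [ 0.42  1.14 -1.26  2.46  2.19  1.36 -0.56]
t 6.3 rot [0.006 0.003 0.006] shift before rot [0.05 2.29 0.21] after rot [0.06 2.3  0.2 ]
```

Call:
send_rows:
  motion:
    - {"x": 0, "y": 1, "z": 0, "rx": 0, "ry": 0, "rz": 0, "jaw": 1.8}
    - {"x": 0, "y": 0.6, "z": 0, "rx": 0, "ry": 0, "rz": 0, "jaw": 1.8}
    - {"x": 0, "y": 0.6, "z": 0, "rx": 0, "ry": 0, "rz": 0, "jaw": 1.8}
    - {"x": 0, "y": 0, "z": 0, "rx": 0, "ry": 0, "rz": 0, "jaw": 1.8}
    - {"x": 0, "y": 0, "z": 0, "rx": 0, "ry": 0, "rz": 0, "jaw": 4}

```text
clock: 6.8
tool_pos: [0.5536, 0.0785, 0.1446]
eef_rot: [-0.038, 0.939, 0.015, 0.342]
contact_force: [-0.6, -0.8, -0.7]
opening: 0.272
finger_force: 0.0
```

```bash
python3 -c "
from h import *
s=get_state();print(inrack(s['tool_pos']),s['q'].round(2))
snap('top','t2')
c=R.from_quat([ 1.32487789e-01,  9.91184221e-01,0,0]);
"
python3 - <<'E'
import cv2;t=cv2.imread('pics/t2.png');cv2.imwrite('pics/t2c.png',cv2.resize(t[125:295,225:489],None,fx=3,fy=3,interpolation=cv2.INTER_CUBIC))
E
```

```text
[0.07402228 0.25786541 0.08090666] [ 0.36  1.15 -1.27  2.46  2.17  1.39 -0.6 ]
```

View pics/t2c.png

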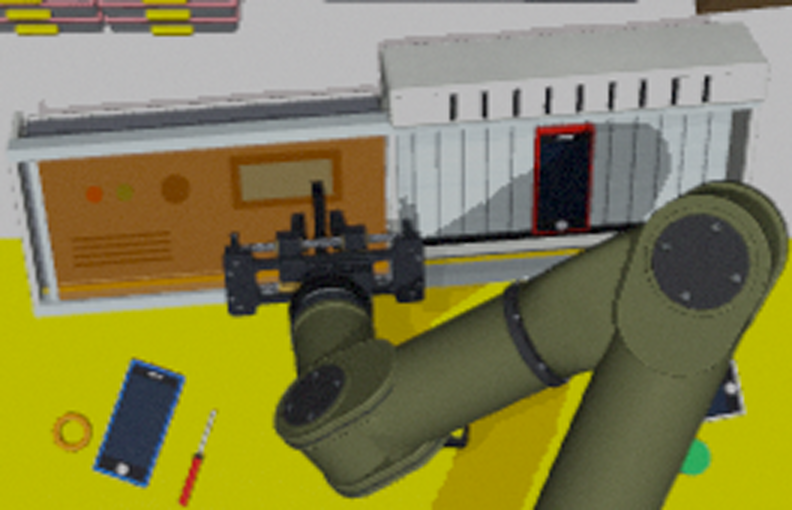

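```bash
cat >> h.py <<'E'
def ph(cx,cy,ang,off,z,flip=0): # grip pose on a bench phone; ang = phone x dir (deg); off along phone x
    a=np.radians(ang); x=np.array([np.cos(a),np.sin(a),0]); y=np.array([-x[1],x[0],0]); Z=np.array([0,0,1.])
    k=-1 if not flip else 1
    return np.array([cx,cy,0])+off*x+[0,0,z], R.from_matrix(np.stack([k*x,-k*y,-Z],1))
E
python3 -c "
from h import *
go(*ph(.3626,.2614,-19.4,.018,.16))
go(*ph(.3883,-.3091,100.5,.018,.16))
go(*ph(.3883,-.3091,100.5,.018,.16,1))
a=np.radians(100.5);x=np.array([np.cos(a),np.sin(a)]);d=np.array([.327,-.3157])-[.3883,-.3091];print(d@x,d@[-x[1],x[0]])
"
```

```text
t 6.85 rot [0.148 0.687 0.401] shift before rot [ 11.23  19.06 -11.4 ] after rot [22.31 10.92 -1.55]
t 6.85 rot [-0.58   0.526 -1.599] shift before rot [ 14.13 -35.49 -13.94] after rot [33.28 23.32 -1.55]
t 6.85 rot [0.512 0.565 1.403] shift before rot [ 14.13 -35.49 -13.94] after rot [-33.28 -23.32  -1.55]
0.004681555322746543 0.061476280301918554
```

Call:
send_rows:
  motion:
    - {"x": 0, "y": 0, "z": -1, "rx": 0, "ry": 0, "rz": 0, "jaw": 4}
    - {"x": 0, "y": 0, "z": -2.5, "rx": 0, "ry": 0, "rz": 0, "jaw": 5}
    - {"x": 0, "y": 0, "z": -2.5, "rx": 0, "ry": 0, "rz": 0, "jaw": 7.2}
    - {"x": 0, "y": 0, "z": -3, "rx": 0, "ry": 0, "rz": 0, "jaw": 7.2}
    - {"x": 1, "y": 0, "z": -3, "rx": 0, "ry": 0, "rz": 0, "jaw": 7.2}

```text
clock: 7.35
tool_pos: [0.4867, 0.073, 0.237]
eef_rot: [-0.036, 0.943, 0.011, 0.332]
contact_force: [0.1, 0.4, 0.5]
opening: 0.771
finger_force: 0.0
```

Call:
send_rows:
  motion:
    - {"x": 0, "y": 2, "z": 0, "rx": 0.025, "ry": 0.115, "rz": 0.067, "jaw": 7.2}
    - {"x": 0, "y": 2, "z": 0, "rx": 0.025, "ry": 0.115, "rz": 0.067, "jaw": 7.2}
    - {"x": 0, "y": 2, "z": 0, "rx": 0.025, "ry": 0.115, "rz": 0.067, "jaw": 7.2}
    - {"x": 0, "y": 2, "z": 0, "rx": 0.025, "ry": 0.115, "rz": 0.067, "jaw": 7.2}
    - {"x": 0, "y": 2, "z": 0, "rx": 0.025, "ry": 0.115, "rz": 0.067, "jaw": 7.2}

```text
clock: 7.85
tool_pos: [0.4934, 0.1755, 0.2419]
eef_rot: [0.137, 0.989, -0.001, 0.048]
contact_force: [0.0, 0.3, -0.1]
opening: 0.819
finger_force: 0.0
```

```bash
python3 -c "
from h import *
s=get_state();print(s['tool_pos'],s['q'].round(2))
go(*ph(.3626,.2614,-19.4,.018,.16))"
```

```text
[0.49339915 0.17547487 0.24193045] [ 0.27  0.91 -1.4   1.93  1.08  1.24 -0.23]
t 7.85 rot [0.015 0.096 0.063] shift before rot [13.86  4.51  6.95] after rot [13.39  3.76  8.19]
```

Call:
send_rows:
  motion:
    - {"x": 2.5, "y": 0.8, "z": 1.5, "rx": 0.015, "ry": 0.096, "rz": 0.063, "jaw": 7.2}
    - {"x": 2.7, "y": 0.8, "z": 1.6, "rx": 0, "ry": 0, "rz": 0, "jaw": 7.2}
    - {"x": 2.7, "y": 0.8, "z": 1.6, "rx": 0, "ry": 0, "rz": 0, "jaw": 7.2}
    - {"x": 2.7, "y": 0.8, "z": 1.6, "rx": 0, "ry": 0, "rz": 0, "jaw": 7.2}
    - {"x": 2.7, "y": 0.8, "z": 1.6, "rx": 0, "ry": 0, "rz": 0, "jaw": 7.2}

```text
clock: 8.35
tool_pos: [0.3812, 0.2545, 0.1586]
eef_rot: [0.168, 0.986, -0.0, 0.001]
contact_force: [-0.1, 0.6, 0.2]
opening: 0.816
finger_force: 0.0
```

```bash
python3 -c "
from h import *
s=get_state();print(s['tool_pos'],s['q'].round(2))
go(*ph(.3626,.2614,-19.4,.018,.16));d=snap('wrist','w2')
o,_=ph(.3626,.2614,-19.4,0,.012)
for q in ((62,30),(62,-30),(-62,30),(-62,-30)):
  a=np.radians(-19.4);print(q,np.round(proj(d,[.3626+(q[0]*np.cos(a)-q[1]*np.sin(a))/1e3,.2614+(q[0]*np.sin(a)+q[1]*np.cos(a))/1e3,.012])))
"
```

```text
[0.38121455 0.25448616 0.15859541] [ 0.01  0.99 -1.31  2.12  1.15  1.08 -0.69]
t 8.35 rot [-0.     0.003  0.001] shift before rot [ 0.18  0.03 -0.14] after rot [ 0.19  0.03 -0.14]
(62, 30) [361. 282.]
(62, -30) [282. 282.]
(-62, 30) [367. 109.]
(-62, -30) [277. 109.]
```

View pics/w2.png

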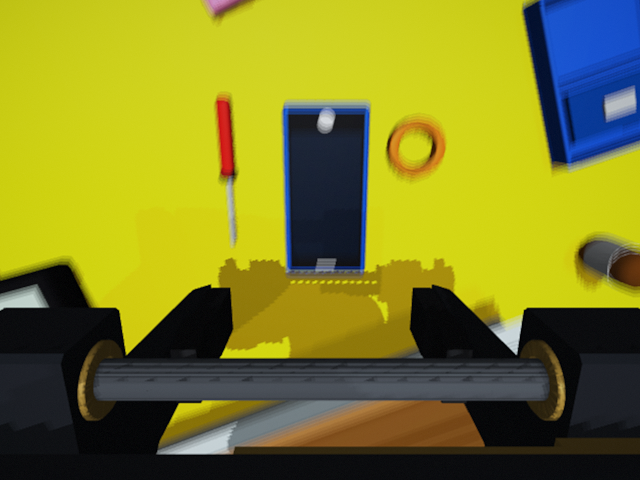

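Call:
send_rows:
  motion:
    - {"x": 0.3, "y": 0.2, "z": 3, "rx": 0, "ry": 0.003, "rz": 0, "jaw": 7.2}
    - {"x": 0.3, "y": 0, "z": 3.5, "rx": 0, "ry": 0, "rz": 0, "jaw": 7.2}
    - {"x": 0, "y": 0, "z": 3.5, "rx": 0, "ry": 0, "rz": 0, "jaw": 7.2}
    - {"x": 0, "y": 0, "z": 3, "rx": 0, "ry": 0, "rz": 0, "jaw": 7.2}
    - {"x": 0, "y": 0, "z": 0.8, "rx": 0, "ry": 0, "rz": 0, "jaw": 7.2}

```text
clock: 8.9
tool_pos: [0.3765, 0.2568, 0.0188]
eef_rot: [0.168, 0.986, -0.002, -0.001]
contact_force: [-0.3, -0.1, 0.1]
opening: 0.816
finger_force: 0.0
```

```bash
python3 -c "
from h import *
s=get_state();print(s['tool_pos'],s['q'].round(2))
go(*ph(.3626,.2614,-19.4,.012,.0135))
d=snap('wrist');im=d['img'];hsv=cv2.cvtColor(im,cv2.COLOR_RGB2HSV)
m=((hsv[...,0]>105)&(hsv[...,0]<130)&(hsv[...,1]>150)&(hsv[...,2]>60)).astype(np.uint8); m[:,460:]=0;m[:,:200]=0
ys,xs=np.where(m);print(len(xs));k=cv2.boundingRect(m);print(k)
a=R.from_quat(s['eef_rot'])
for u,v in((k[0],k[1]+6),(k[0]+k[2],k[1]+6)): print(a.inv().apply(onz(d,u,v,.012)-s['tool_pos']).round(4))
"
```

```text
[0.37649285 0.25680209 0.0187963 ] [-0.08  1.22 -1.13  2.17  1.5   1.02 -0.92]
t 8.9 rot [-0.004 -0.002  0.001] shift before rot [ 0.26 -0.03  0.53] after rot [ 0.26 -0.03  0.53]
5919
(242, 110, 170, 302)
[ 0.0749 -0.0266  0.0071]
[0.0749 0.0307 0.0068]
```

Call:
send_rows:
  motion:
    - {"x": 0, "y": 0.15, "z": 0.5, "rx": 0, "ry": 0, "rz": 0, "jaw": 7.2}
    - {"x": 0, "y": 0, "z": 0, "rx": 0, "ry": 0, "rz": 0, "jaw": 6.4}
    - {"x": 0, "y": 0, "z": 0, "rx": 0, "ry": 0, "rz": 0, "jaw": 5}
    - {"x": 0, "y": 0, "z": 0, "rx": 0, "ry": 0, "rz": 0, "jaw": 5}
    - {"x": 0, "y": 0, "z": 0, "rx": 0, "ry": 0, "rz": 0, "jaw": 5}
  grip_force: 25

```text
clock: 9.45
tool_pos: [0.3787, 0.2601, 0.0169]
eef_rot: [0.168, 0.986, 0.0, 0.001]
contact_force: [-0.3, -1.8, 7.0]
opening: 0.671
finger_force: 25.0
```

```bash
python3 -c "
from h import *
s=get_state();print(s['tool_pos'],s['q'].round(2),s['opening'],s['finger_force'])
go(*tgt(.076,.09,.13))
go([.44,.12,.25],tgt(.076,.09,.13)[1])
"
```

```text
[0.37870014 0.26010424 0.01691019] [-0.08  1.23 -1.12  2.17  1.51  1.02 -0.92] 0.6710565155650264 24.98778462409973
t 9.45 rot [-0.142 -0.687 -0.393] shift before rot [-26.47 -27.92 -16.65] after rot [-20.77 -36.15  -4.31]
t 9.45 rot [-0.142 -0.687 -0.393] shift before rot [-10.45 -11.17 -23.31] after rot [-18.89 -14.42 -14.57]
```

Call:
send_rows:
  motion:
    - {"x": 0, "y": 0, "z": -1, "rx": 0, "ry": 0, "rz": 0, "jaw": 5}
    - {"x": 0, "y": 0, "z": -3, "rx": 0, "ry": 0, "rz": 0, "jaw": 5}
    - {"x": 0, "y": 0, "z": -4, "rx": 0, "ry": 0, "rz": 0, "jaw": 5}
    - {"x": 0, "y": 0, "z": -4.5, "rx": 0, "ry": 0, "rz": 0, "jaw": 5}
    - {"x": 0, "y": -1, "z": -4.5, "rx": 0, "ry": 0, "rz": 0, "jaw": 5}

```text
clock: 9.95
tool_pos: [0.3745, 0.2515, 0.1882]
eef_rot: [0.167, 0.986, 0.001, -0.0]
contact_force: [1.1, 0.0, -1.2]
opening: 0.674
finger_force: 25.0
```

Call:
send_rows:
  motion:
    - {"x": -1, "y": -2, "z": -3, "rx": 0, "ry": 0, "rz": 0, "jaw": 5}
    - {"x": -1.5, "y": -2, "z": -2, "rx": -0.024, "ry": -0.115, "rz": -0.065, "jaw": 5}
    - {"x": -1.5, "y": -2, "z": -1, "rx": -0.024, "ry": -0.115, "rz": -0.065, "jaw": 5}
    - {"x": -1.5, "y": -2, "z": 0, "rx": -0.024, "ry": -0.115, "rz": -0.065, "jaw": 5}
    - {"x": -1.5, "y": -2, "z": 0, "rx": -0.024, "ry": -0.115, "rz": -0.065, "jaw": 5}

```text
clock: 10.45
tool_pos: [0.4145, 0.136, 0.2558]
eef_rot: [0.033, 0.971, 0.009, 0.235]
contact_force: [0.9, -0.2, -1.3]
opening: 0.674
finger_force: 25.0
```

```bash
python3 -c "
from h import *
s=get_state();print(s['tool_pos'],s['q'].round(2),s['opening'],s['finger_force'])
go(*tgt(.076,.09,.13))
"
```

```text
[0.41445815 0.13599263 0.25584154] [ 0.21  0.67 -1.38  2.46  1.51  1.06 -0.74] 0.6743596293820353 24.987791776657104
t 10.45 rot [-0.047 -0.222 -0.129] shift before rot [ -9.03 -22.15  11.96] after rot [ -3.36 -23.52  12.27]
```

Call:
send_rows:
  motion:
    - {"x": -1, "y": -2.5, "z": 0.5, "rx": -0.024, "ry": -0.111, "rz": -0.065, "jaw": 5}
    - {"x": -1, "y": -2.5, "z": 0.5, "rx": -0.024, "ry": -0.111, "rz": -0.065, "jaw": 5}
    - {"x": -1, "y": -2.5, "z": 1, "rx": 0, "ry": 0, "rz": 0, "jaw": 5}
    - {"x": 0, "y": -2.5, "z": 1, "rx": 0, "ry": 0, "rz": 0, "jaw": 5}
    - {"x": 0, "y": -2.5, "z": 1, "rx": 0, "ry": 0, "rz": 0, "jaw": 5}

```text
clock: 10.95
tool_pos: [0.4909, 0.0187, 0.2528]
eef_rot: [-0.032, 0.944, 0.009, 0.327]
contact_force: [-0.9, 0.9, -1.6]
opening: 0.676
finger_force: 25.0
```

Call:
send_rows:
  motion:
    - {"x": 0, "y": -2.5, "z": 1, "rx": 0, "ry": 0, "rz": 0, "jaw": 5}
    - {"x": 0, "y": -2.5, "z": 1, "rx": 0, "ry": 0, "rz": 0, "jaw": 5}
    - {"x": 0, "y": -2.5, "z": 1, "rx": 0, "ry": 0, "rz": 0, "jaw": 5}
    - {"x": 0, "y": -2, "z": 1, "rx": 0, "ry": 0, "rz": 0, "jaw": 5}
    - {"x": 0, "y": -1, "z": 1, "rx": 0, "ry": 0, "rz": 0, "jaw": 5}

```text
clock: 11.45
tool_pos: [0.5283, -0.0854, 0.2132]
eef_rot: [-0.03, 0.945, 0.008, 0.326]
contact_force: [-0.9, -0.2, -1.3]
opening: 0.675
finger_force: 25.0
```

```bash
cat > pt.py <<'E'
from h import *
import sys
s=get_state();print(s['tool_pos'],inrack(s['tool_pos']).round(4),s['q'].round(2),s['opening'],s['finger_force'])
d=snap('wrist',sys.argv[1]);a=R.from_quat(s['eef_rot'])
E
python3 pt.py w3; python3 -c "
from h import *
go(*tgt(.076,.09,.13))
"
```

```text
[ 0.52828415 -0.08538884  0.2131851 ] [0.0897 0.0962 0.1573] [ 0.88  0.96 -1.37  2.44  2.07  1.   -0.22] 0.6751379400870029 24.991180300712585
t 11.5 rot [-0.012 -0.034 -0.007] shift before rot [ 1.25 -0.49  2.65] after rot [ 1.34 -0.51  2.6 ]
```

View pics/w3.png

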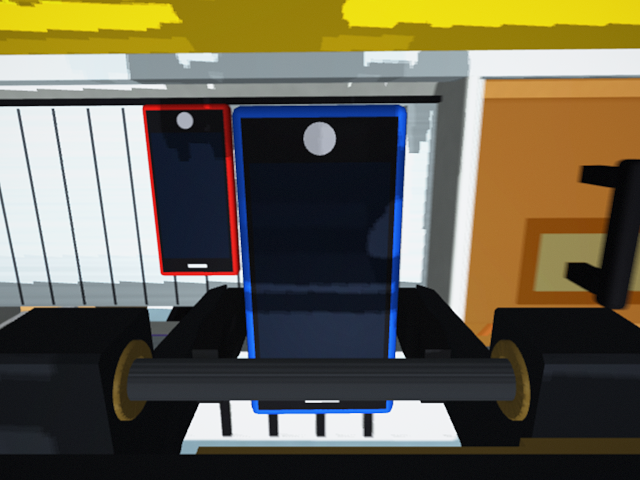

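```bash
cat > held.py <<'E'
from h import *
s=get_state();d=snap('wrist');a=R.from_quat(s['eef_rot'])
def tool(u,v,z):
    o,r=ray(d,u,v);o=a.inv().apply(o-s['tool_pos']);r=a.inv().apply(r);return o+r*(z-o[2])/r[2]
def depth_from_width(u1,u2,v,W=.06):
    # point pair at same v separated by W: solve plane z
    from scipy.optimize import brentq
    f=lambda z:np.linalg.norm(tool(u1,v,z)-tool(u2,v,z))-W
    return brentq(f,-.08,.1)
E
python3 - <<'E'
from held import *
for z in(.003,.005,.007):
  for u,v in((234,107),(406,107),(253,411),(393,411)): print(z,tool(u,v,z).round(4))
print(depth_from_width(234,406,110),depth_from_width(253,393,409))
E
```

```text
0.003 [ 0.0781 -0.0281  0.003 ]
0.003 [0.0781 0.0283 0.003 ]
0.003 [-0.0402 -0.0275  0.003 ]
0.003 [-0.0402  0.0299  0.003 ]
0.005 [ 0.0782 -0.0285  0.005 ]
0.005 [0.0782 0.0287 0.005 ]
0.005 [-0.0419 -0.0279  0.005 ]
0.005 [-0.0419  0.0303  0.005 ]
0.007 [ 0.0783 -0.0289  0.007 ]
0.007 [0.0783 0.0291 0.007 ]
0.007 [-0.0435 -0.0283  0.007 ]
0.007 [-0.0435  0.0307  0.007 ]
0.011448257947805865 0.009555744348247797
```

Run:
```python
from held import *
for n,u,v,w in(('redBL',147,105,.012),('redBR',233,105,.012),('redTL',163,274,.012),('redTR',239,274,.012),('lip',10,102,.011),('lip2',225,100,.011),('lipR',440,98,.011),('cheekL',468,54,.06)): print(n,onw(d,u,v,w).round(4))
go(*tgt(.082,.094,.06))
```

```text
redBL [-0.0013 -0.0208  0.012 ]
redBR [-0.0009  0.0374  0.012 ]
redTL [ 0.1189 -0.0223  0.012 ]
redTR [0.1191 0.0347 0.012 ]
lip [-0.0039 -0.1143  0.011 ]
lip2 [-0.0042  0.0319  0.011 ]
lipR [-0.0044  0.1764  0.011 ]
cheekL [-0.0223  0.1766  0.06  ]
t 11.6 rot [-0.007 -0.033 -0.004] shift before rot [ 0.51 -0.4   9.75] after rot [ 0.83 -0.47  9.73]
```

Call:
send_rows:
  motion:
    - {"x": 0.4, "y": -0.2, "z": 2, "rx": -0.007, "ry": -0.033, "rz": -0.004, "jaw": 5}
    - {"x": 0.4, "y": -0.2, "z": 1.5, "rx": 0, "ry": 0, "rz": 0, "jaw": 5}
    - {"x": 0, "y": 0, "z": 1, "rx": 0, "ry": 0, "rz": 0, "jaw": 5}
    - {"x": 0, "y": 0, "z": 0, "rx": 0, "ry": 0, "rz": 0, "jaw": 5}
    - {"x": 0, "y": 0, "z": 0, "rx": 0, "ry": 0, "rz": 0, "jaw": 5}

```text
clock: 12.1
tool_pos: [0.5514, -0.0845, 0.1747]
eef_rot: [-0.035, 0.939, 0.013, 0.343]
contact_force: [-0.0, -0.1, -2.2]
opening: 0.677
finger_force: 25.0
```

Run:
```python
from held import *
import pickle
go(*tgt(.082,.094,.06)); print(s['qd'].round(3),inrack(s['tool_pos']))
cv2.imwrite('pics/w4.png',d['img'][:,:,::-1])
pickle.dump((s,d),open('w4.pkl','wb'))
```

```text
t 12.15 rot [0.001 0.003 0.002] shift before rot [ 0.09 -0.13  5.31] after rot [ 0.08 -0.12  5.31]
[ 0.01  -0.011 -0.003  0.006  0.003  0.002  0.002] [0.08273167 0.09545381 0.11292921]
```

View pics/w4.png

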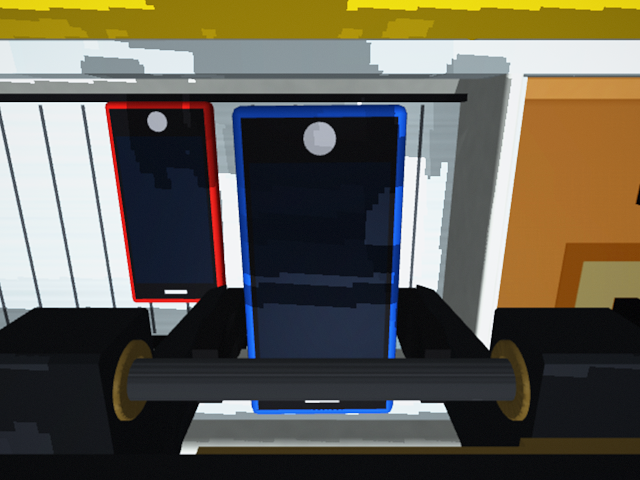

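Run:
```python
from h import *
import pickle
s,d=pickle.load(open('w4.pkl','rb'));a=R.from_quat(s['eef_rot'])
for n,u,v,w in(('redBL',107,102,.012),('redBR',214,102,.012),('redTL',134,300,.012),('redTR',222,300,.012),('lipL',10,102,.011),('lip2',225,102,.011),('lipR',466,101,.011),('ltrack',300,75,.06),('cheekLin',508,75,.06),('cheekLout',526,75,.06)): print(n,onw(d,u,v,w).round(4))
def tool(u,v,z):
    o,r=ray(d,u,v);o=a.inv().apply(o-s['tool_pos']);r=a.inv().apply(r);return o+r*(z-o[2])/r[2]
for z in(.005,.009):print(tool(234,107,z),tool(406,107,z),tool(253,411,z),tool(393,411,z))
```

```text
redBL [-0.0016 -0.0239  0.012 ]
redBR [-0.0017  0.036   0.012 ]
redTL [ 0.1189 -0.0242  0.012 ]
redTR [0.1189 0.0323 0.012 ]
lipL [-0.0016 -0.0788  0.011 ]
lip2 [-0.0018  0.0419  0.011 ]
lipR [-0.0026  0.1772  0.011 ]
ltrack [-0.0106  0.0866  0.06  ]
cheekLin [-0.0108  0.1776  0.06  ]
cheekLout [-0.0108  0.1855  0.06  ]
[ 0.07822969 -0.02851887  0.005     ] [0.07819908 0.02873877 0.005     ] [-0.04189137 -0.02789839  0.005     ] [-0.04190392  0.03032063  0.005     ]
[ 0.078394   -0.02935021  0.009     ] [0.0783625 0.0295479 0.009    ] [-0.0451686  -0.02871196  0.009     ] [-0.04518152  0.03117508  0.009     ]
```

```bash
echo '{"O":[0.5660,-0.1737],"yaw":0.072}'>st.json; python3 -c "
from h import *
go(*tgt(.081,.090,.0225))"
```

```text
t 12.15 rot [0.001 0.003 0.002] shift before rot [0.29 0.01 8.99] after rot [0.26 0.02 8.99]
```

Call:
send_rows:
  motion:
    - {"x": 0.3, "y": 0, "z": 2.5, "rx": 0, "ry": 0, "rz": 0, "jaw": 5}
    - {"x": 0, "y": 0, "z": 2.5, "rx": 0, "ry": 0, "rz": 0, "jaw": 5}
    - {"x": 0, "y": 0, "z": 2, "rx": 0, "ry": 0, "rz": 0, "jaw": 5}
    - {"x": 0, "y": 0, "z": 1.2, "rx": 0, "ry": 0, "rz": 0, "jaw": 5}
    - {"x": 0, "y": 0, "z": 0.5, "rx": 0, "ry": 0, "rz": 0, "jaw": 5}

```text
clock: 12.65
tool_pos: [0.6052, -0.0817, 0.1053]
eef_rot: [-0.034, 0.939, 0.012, 0.342]
contact_force: [-0.4, 0.2, -1.0]
opening: 0.677
finger_force: 25.0
```

```bash
python3 -c "
from h import *
go(*tgt(.081,.090,.018));s=get_state();print(inrack(s['tool_pos']).round(4),s['contact_force'],s['q'].round(2),s['qd'].round(2))"
```

```text
t 12.65 rot [-0.     0.001  0.001] shift before rot [-0.08  0.1   0.64] after rot [-0.08  0.1   0.64]
[0.0802 0.089  0.0244] [-0.43565703  0.1631858  -0.98989116] [ 0.78  1.25 -1.23  2.29  2.33  1.1  -0.17] [-0.02  0.06  0.03 -0.06  0.05 -0.01  0.04]
```

Call:
send_rows:
  motion:
    - {"x": 0, "y": 0, "z": 0.1, "rx": 0, "ry": 0, "rz": 0, "jaw": 5}
    - {"x": 0, "y": 0, "z": 0.1, "rx": 0, "ry": 0, "rz": 0, "jaw": 5}
    - {"x": 0, "y": 0, "z": 0.1, "rx": 0, "ry": 0, "rz": 0, "jaw": 5}
    - {"x": 0, "y": 0, "z": 0.1, "rx": 0, "ry": 0, "rz": 0, "jaw": 5}
    - {"x": 0, "y": 0, "z": 0, "rx": 0, "ry": 0, "rz": 0, "jaw": 5}

```text
clock: 13.15
tool_pos: [0.6074, -0.0817, 0.1025]
eef_rot: [-0.034, 0.939, 0.012, 0.343]
contact_force: [-0.1, -0.5, -2.0]
opening: 0.677
finger_force: 25.0
```

```bash
python3 -c "
from h import *
s=get_state();o,Rr=rack();print(inrack(s['tool_pos']).round(4),(Rr.T@s['contact_force']).round(2))"
```

```text
[0.0801 0.0888 0.0209] [-1.4  -0.48 -1.48]
```

Call:
send_rows:
  motion:
    - {"x": 0, "y": 0, "z": 0.1, "rx": 0, "ry": 0, "rz": 0, "jaw": 5}
    - {"x": 0, "y": 0, "z": 0, "rx": 0, "ry": 0, "rz": 0, "jaw": 5}
    - {"x": 0, "y": 0, "z": 0.1, "rx": 0, "ry": 0, "rz": 0, "jaw": 5}
    - {"x": 0, "y": 0, "z": 0, "rx": 0, "ry": 0, "rz": 0, "jaw": 5}
    - {"x": 0, "y": 0, "z": 0, "rx": 0, "ry": 0, "rz": 0, "jaw": 5}

```text
clock: 13.65
tool_pos: [0.6086, -0.0815, 0.1007]
eef_rot: [-0.034, 0.939, 0.012, 0.342]
contact_force: [-0.2, 0.3, -1.7]
opening: 0.679
finger_force: 25.0
```

```bash
python3 -c "
from h import *
s=get_state();o,Rr=rack();print(inrack(s['tool_pos']).round(4),(Rr.T@s['contact_force']).round(2))"
```

```text
[0.0799 0.0889 0.0187] [-1.26  0.28 -1.21]
```

Call:
send_rows:
  motion:
    - {"x": 0, "y": 0, "z": 0.1, "rx": 0, "ry": 0, "rz": 0, "jaw": 5}
    - {"x": 0, "y": 0, "z": 0, "rx": 0, "ry": 0, "rz": 0, "jaw": 5}
    - {"x": 0, "y": 0, "z": 0.1, "rx": 0, "ry": 0, "rz": 0, "jaw": 5}
    - {"x": 0, "y": 0, "z": 0, "rx": 0, "ry": 0, "rz": 0, "jaw": 5}
    - {"x": 0, "y": 0, "z": 0, "rx": 0, "ry": 0, "rz": 0, "jaw": 5}

```text
clock: 14.15
tool_pos: [0.6099, -0.0814, 0.0994]
eef_rot: [-0.034, 0.939, 0.012, 0.343]
contact_force: [-2.4, -0.1, 0.5]
opening: 0.674
finger_force: 25.0
```

```bash
python3 -c "
from h import *
s=get_state();o,Rr=rack();print(inrack(s['tool_pos']).round(4),(Rr.T@s['contact_force']).round(2))"
```

```text
[0.08   0.0889 0.0169] [-1.56  0.12  1.93]
```

Call:
send_rows:
  motion:
    - {"x": 0.1, "y": 0, "z": 0, "rx": 0, "ry": 0, "rz": 0, "jaw": 5}
    - {"x": 0.05, "y": 0, "z": 0, "rx": 0, "ry": 0, "rz": 0, "jaw": 5}
    - {"x": 0, "y": 0, "z": 0, "rx": 0, "ry": 0, "rz": 0, "jaw": 5}
    - {"x": 0, "y": 0, "z": 0, "rx": 0, "ry": 0, "rz": 0, "jaw": 6.7}
    - {"x": 0, "y": 0, "z": 0, "rx": 0, "ry": 0, "rz": 0, "jaw": 6.7}

```text
clock: 14.65
tool_pos: [0.6085, -0.0815, 0.0978]
eef_rot: [-0.034, 0.939, 0.012, 0.342]
contact_force: [0.0, -0.4, -0.2]
opening: 0.759
finger_force: 0.0
```

Call:
send_rows:
  motion:
    - {"x": 0, "y": 0, "z": 0, "rx": 0, "ry": 0, "rz": 0, "jaw": 6.7}
    - {"x": 0, "y": 0, "z": -1, "rx": 0, "ry": 0, "rz": 0, "jaw": 6.7}
    - {"x": 0, "y": 0, "z": -3, "rx": 0, "ry": 0, "rz": 0, "jaw": 6.7}
    - {"x": 0, "y": 0, "z": -3, "rx": 0, "ry": 0, "rz": 0, "jaw": 6.7}
    - {"x": 0, "y": 0, "z": -3, "rx": 0, "ry": 0, "rz": 0, "jaw": 6.7}

```text
clock: 15.15
tool_pos: [0.5431, -0.0858, 0.1756]
eef_rot: [-0.035, 0.939, 0.012, 0.342]
contact_force: [-0.3, 0.4, 0.1]
opening: 0.755
finger_force: 0.0
```

Run:
```python
from held import *
import pickle
print(inrack(s['tool_pos']),s['q'].round(2))
cv2.imwrite('pics/w5.png',d['img'][:,:,::-1])
hsv=cv2.cvtColor(d['img'],cv2.COLOR_RGB2HSV)
def corners(m,n):
    cs,_=cv2.findContours(m.astype(np.uint8),cv2.RETR_EXTERNAL,cv2.CHAIN_APPROX_NONE);k=cv2.convexHull(max(cs,key=cv2.contourArea)).reshape(-1,2)
    su,di=k.sum(1),k[:,0]-k[:,1]
    for i in(su.argmin(),di.argmax(),di.argmin(),su.argmax()): print(n,k[i],onw(d,*k[i],.012).round(4))
corners((hsv[...,0]>105)&(hsv[...,0]<128)&(hsv[...,1]>150)&(hsv[...,2]>70),'blue')
corners(((hsv[...,0]<6)|(hsv[...,0]>174))&(hsv[...,1]>150)&(hsv[...,2]>70),'red')
```

```text
[0.07774745 0.08926852 0.11828656] [ 0.85  1.09 -1.33  2.45  2.21  1.09 -0.25]
blue [270 115] [-0.0001  0.0602  0.012 ]
blue [368 113] [-0.0013  0.1167  0.012 ]
blue [278 306] [0.1204 0.0613 0.012 ]
blue [364 305] [0.1196 0.1181 0.012 ]
red [114 116] [ 0.0005 -0.03    0.012 ]
red [212 114] [-0.0006  0.0267  0.012 ]
red [140 305] [ 0.1198 -0.0298  0.012 ]
red [226 287] [0.1069 0.0278 0.012 ]
```

Call:
send_rows:
  motion:
    - {"x": 0, "y": -1, "z": -2, "rx": 0, "ry": 0.1, "rz": 0, "jaw": 6.7}
    - {"x": 0, "y": -3, "z": -2, "rx": 0, "ry": 0.14, "rz": 0, "jaw": 6.7}
    - {"x": 0, "y": -3, "z": -1, "rx": 0, "ry": 0.14, "rz": 0, "jaw": 6.7}
    - {"x": 1, "y": -3, "z": 0, "rx": 0, "ry": 0.14, "rz": 0, "jaw": 7.2}
    - {"x": 2, "y": -3, "z": 0, "rx": 0, "ry": 0.14, "rz": 0, "jaw": 7.2}

```text
clock: 15.7
tool_pos: [0.5014, -0.1858, 0.1907]
eef_rot: [-0.039, 0.994, -0.017, 0.1]
contact_force: [0.6, -0.9, -0.1]
opening: 0.816
finger_force: 0.0
```

```bash
python3 -c "
from h import *
go(*ph(.3883,-.3091,100.5,-.026,.16));s=get_state();print(s['tool_pos'],s['q'].round(2),s['qd'].round(2))
go(*ph(.3883,-.3091,100.5,-.026,.16,1))"
```

```text
t 15.7 rot [-0.198  0.113 -1.669] shift before rot [ 12.41 -13.89   1.25] after rot [12.66 13.37  3.07]
[ 0.50142489 -0.18581992  0.19072977] [ 0.92  0.83 -1.09  2.06  1.19  0.79  0.77] [ 0.14  0.09  0.26 -0.79 -1.92  0.77  2.18]
t 15.7 rot [0.11  0.192 1.461] shift before rot [ 12.41 -13.89   1.25] after rot [-12.66 -13.37   3.07]
```

Call:
send_rows:
  motion:
    - {"x": 0, "y": -1.5, "z": 0, "rx": -0.02, "ry": 0.02, "rz": -0.14, "jaw": 7.2}
    - {"x": 0, "y": -2, "z": 0, "rx": -0.02, "ry": 0.02, "rz": -0.14, "jaw": 7.2}
    - {"x": 0, "y": -2, "z": 0, "rx": -0.02, "ry": 0.01, "rz": -0.14, "jaw": 7.2}
    - {"x": 0, "y": -2, "z": 0, "rx": -0.02, "ry": 0.01, "rz": -0.14, "jaw": 7.2}
    - {"x": 0, "y": -2, "z": 0, "rx": -0.02, "ry": 0.01, "rz": -0.14, "jaw": 7.2}

```text
clock: 16.2
tool_pos: [0.533, -0.2721, 0.1934]
eef_rot: [-0.375, 0.926, -0.001, 0.053]
contact_force: [-0.2, 0.4, 0.7]
opening: 0.816
finger_force: 0.0
```

```bash
python3 -c "
from h import *
go(*ph(.3883,-.3091,100.5,-.026,.16));s=get_state();print(s['tool_pos'],s['q'].round(2),s['qd'].round(2))"
```

```text
t 16.2 rot [-0.086  0.068 -0.984] shift before rot [14.65  5.35  1.71] after rot [ 3.6  14.9   3.34]
[ 0.53302032 -0.27206725  0.19342421] [ 1.05  1.   -1.24  1.75  1.04  1.1   1.84] [ 0.04  0.36 -0.25 -0.77 -0.15  0.72  2.  ]
```

```bash
python3 -c "
from h import *
go(*ph(.3883,-.3091,100.5,-.026,.18,1));s=get_state();print(s['tool_pos'],s['q'].round(2),s['qd'].round(2))"
```

```text
t 16.2 rot [0.08  0.102 2.155] shift before rot [14.46  5.27 -0.28] after rot [ -3.6  -14.9    1.34]
[ 0.53302032 -0.27206725  0.19342421] [ 1.05  1.   -1.24  1.75  1.04  1.1   1.84] [ 0.04  0.36 -0.25 -0.77 -0.15  0.72  2.  ]
```

Call:
send_rows:
  motion:
    - {"x": 1, "y": 0.5, "z": 0, "rx": 0.005, "ry": 0.007, "rz": 0.143, "jaw": 7.2}
    - {"x": 1, "y": 0.5, "z": 0, "rx": 0.005, "ry": 0.007, "rz": 0.143, "jaw": 7.2}
    - {"x": 1, "y": 0, "z": 0, "rx": 0.005, "ry": 0.007, "rz": 0.143, "jaw": 7.2}
    - {"x": 1, "y": 0, "z": 0, "rx": 0.005, "ry": 0.007, "rz": 0.143, "jaw": 7.2}
    - {"x": 1, "y": -0.5, "z": 0, "rx": 0.005, "ry": 0.007, "rz": 0.143, "jaw": 7.2}

```text
clock: 16.7
tool_pos: [0.4842, -0.29, 0.1886]
eef_rot: [-0.022, 0.999, -0.0, 0.039]
contact_force: [0.4, -0.6, -0.6]
opening: 0.817
finger_force: 0.0
```

Call:
send_rows:
  motion:
    - {"x": 0.5, "y": -1, "z": 0, "rx": 0.005, "ry": 0.007, "rz": 0.143, "jaw": 7.2}
    - {"x": 0.5, "y": -1, "z": 0, "rx": 0.005, "ry": 0.007, "rz": 0.143, "jaw": 7.2}
    - {"x": 0, "y": -1, "z": 0, "rx": 0.005, "ry": 0.007, "rz": 0.143, "jaw": 7.2}
    - {"x": 0, "y": -1, "z": 0, "rx": 0.005, "ry": 0.007, "rz": 0.143, "jaw": 7.2}
    - {"x": 0, "y": -1, "z": 0, "rx": 0.005, "ry": 0.007, "rz": 0.143, "jaw": 7.2}

```text
clock: 17.2
tool_pos: [0.4631, -0.3379, 0.1875]
eef_rot: [0.33, 0.944, 0.001, 0.02]
contact_force: [0.2, 0.1, 0.5]
opening: 0.815
finger_force: 0.0
```

Call:
send_rows:
  motion:
    - {"x": 0, "y": 0, "z": 0, "rx": 0.005, "ry": 0.007, "rz": 0.143, "jaw": 7.2}
    - {"x": 0, "y": 0, "z": 0, "rx": 0.005, "ry": 0.007, "rz": 0.143, "jaw": 7.2}
    - {"x": 0, "y": 0, "z": 0, "rx": 0.005, "ry": 0.007, "rz": 0.143, "jaw": 7.2}
    - {"x": 0, "y": 0, "z": 0, "rx": 0.005, "ry": 0.007, "rz": 0.143, "jaw": 7.2}
    - {"x": 0, "y": 0, "z": 0, "rx": 0, "ry": 0, "rz": 0.1, "jaw": 7.2}

```text
clock: 17.7
tool_pos: [0.4634, -0.3375, 0.1876]
eef_rot: [0.623, 0.782, 0.002, 0.003]
contact_force: [-0.0, -0.6, 0.1]
opening: 0.816
finger_force: 0.0
```

```bash
python3 -c "
from h import *
go(*ph(.3883,-.3091,100.5,-.026,.16,1));s=get_state();print(s['tool_pos'],s['q'].round(2),s['qd'].round(2))"
```

```text
t 17.7 rot [0.006 0.002 0.043] shift before rot [ 1.86 -6.81  2.71] after rot [ 1.56 -6.86  2.76]
[ 0.46336854 -0.33751664  0.18756272] [ 0.99  0.8  -0.78  1.77  0.72  0.87  0.1 ] [-0.12 -0.08  0.25  0.01 -0.18 -0.14 -0.8 ]
```

Call:
send_rows:
  motion:
    - {"x": 0.5, "y": -2, "z": 1, "rx": 0.006, "ry": 0.002, "rz": 0.043, "jaw": 7.2}
    - {"x": 0.5, "y": -2.5, "z": 1, "rx": 0, "ry": 0, "rz": 0, "jaw": 7.2}
    - {"x": 0.5, "y": -2.4, "z": 0.7, "rx": 0, "ry": 0, "rz": 0, "jaw": 7.2}
    - {"x": 0, "y": 0, "z": 0, "rx": 0, "ry": 0, "rz": 0, "jaw": 7.2}
    - {"x": 0, "y": 0, "z": 0, "rx": 0, "ry": 0, "rz": 0, "jaw": 7.2}

```text
clock: 18.2
tool_pos: [0.3929, -0.3368, 0.1605]
eef_rot: [0.638, 0.77, 0.0, 0.0]
contact_force: [0.1, -0.1, -0.1]
opening: 0.818
finger_force: 0.0
```

Run:
```python
from held import *
go(*ph(.3883,-.3091,100.5,-.026,.16,1));print(s['q'].round(2),s['qd'].round(2))
cv2.imwrite('pics/w6.png',d['img'][:,:,::-1])
a=np.radians(100.5)
for q in ((62,30),(62,-30),(-62,30),(-62,-30)):
  print(q,np.round(proj(d,[.3883+(q[0]*np.cos(a)-q[1]*np.sin(a))/1e3,-.3091+(q[0]*np.sin(a)+q[1]*np.cos(a))/1e3,.012])))
print(np.round(proj(d,[.327,-.3157,.018])))
```

```text
t 18.25 rot [0.002 0.001 0.005] shift before rot [ 0.22 -0.06  0.08] after rot [ 0.22 -0.06  0.08]
[ 1.05  0.78 -0.73  1.96  0.79  0.72  0.02] [-0.01  0.   -0.02 -0.04 -0.   -0.   -0.  ]
(62, 30) [279.  96.]
(62, -30) [369.  96.]
(-62, 30) [283. 270.]
(-62, -30) [363. 270.]
[235. 183.]
```

View pics/w6.png

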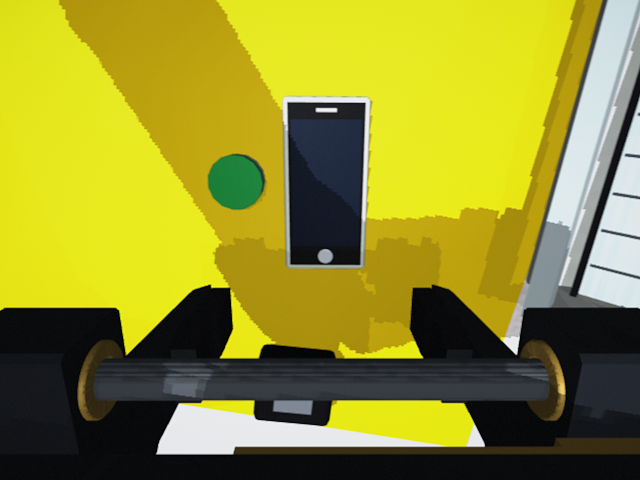

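Call:
send_rows:
  motion:
    - {"x": 0.2, "y": 0, "z": 3, "rx": 0.002, "ry": 0.001, "rz": 0.005, "jaw": 7.2}
    - {"x": 0, "y": 0, "z": 4, "rx": 0, "ry": 0, "rz": 0, "jaw": 7.2}
    - {"x": 0, "y": 0, "z": 4, "rx": 0, "ry": 0, "rz": 0, "jaw": 7.2}
    - {"x": 0, "y": 0, "z": 2.5, "rx": 0, "ry": 0, "rz": 0, "jaw": 7.2}
    - {"x": 0, "y": 0, "z": 0.7, "rx": 0, "ry": 0, "rz": 0, "jaw": 7.2}

```text
clock: 18.75
tool_pos: [0.3931, -0.3338, 0.0163]
eef_rot: [0.639, 0.769, -0.0, -0.002]
contact_force: [-0.9, -0.8, 0.1]
opening: 0.814
finger_force: 0.0
```

```bash
python3 -c "
from h import *
go(*ph(.3883,-.3091,100.5,-.026,.0140,1));s=get_state();print(s['tool_pos'],s['q'].round(2),s['contact_force'])"
```

```text
t 18.75 rot [-0.002 -0.003  0.001] shift before rot [-0.09 -0.02  0.23] after rot [-0.08 -0.02  0.23]
[ 0.39311142 -0.33378705  0.01633857] [ 0.89  0.99 -0.47  2.01  1.13  0.43 -0.28] [-0.85527497 -0.77400429  0.09473711]
```

Call:
send_rows:
  motion:
    - {"x": 0, "y": 0, "z": 0.2, "rx": 0, "ry": 0, "rz": 0, "jaw": 7.2}
    - {"x": 0, "y": 0, "z": 0, "rx": 0, "ry": 0, "rz": 0, "jaw": 6.4}
    - {"x": 0, "y": 0, "z": 0, "rx": 0, "ry": 0, "rz": 0, "jaw": 5}
    - {"x": 0, "y": 0, "z": 0, "rx": 0, "ry": 0, "rz": 0, "jaw": 5}
    - {"x": 0, "y": 0, "z": 0, "rx": 0, "ry": 0, "rz": 0, "jaw": 5}
  grip_force: 30

```text
clock: 19.25
tool_pos: [0.3936, -0.3353, 0.0177]
eef_rot: [0.64, 0.769, 0.0, 0.001]
contact_force: [-0.0, -0.4, 7.0]
opening: 0.671
finger_force: 30.0
```

```bash
python3 -c "
from h import *
s=get_state();print(s['tool_pos'],s['q'].round(2),s['contact_force'],s['opening'],s['finger_force']);go(*tgt(.04,-.095,.16,1))"
```

```text
[ 0.39358428 -0.33525183  0.01767739] [ 0.89  0.99 -0.46  2.01  1.13  0.43 -0.29] [-0.04301535 -0.38446586  7.01204969] 0.6714574525186044 29.99378889799118
t 19.25 rot [-0.583  0.523  1.606] shift before rot [  4.1   11.69 -16.55] after rot [19.18 -5.37 -5.53]
```

Call:
send_rows:
  motion:
    - {"x": 0, "y": 0, "z": -1, "rx": 0, "ry": 0, "rz": 0, "jaw": 5}
    - {"x": 0, "y": 0, "z": -3, "rx": 0, "ry": 0, "rz": 0, "jaw": 5}
    - {"x": 0, "y": 0, "z": -4, "rx": 0, "ry": 0, "rz": 0, "jaw": 5}
    - {"x": 0, "y": 0, "z": -4.5, "rx": 0, "ry": 0, "rz": 0, "jaw": 5}
    - {"x": 0, "y": 0, "z": -4.5, "rx": 0, "ry": 0, "rz": 0, "jaw": 5}

```text
clock: 19.75
tool_pos: [0.3915, -0.3344, 0.1884]
eef_rot: [0.639, 0.769, -0.0, -0.002]
contact_force: [0.8, -1.2, -1.5]
opening: 0.672
finger_force: 30.0
```

Call:
send_rows:
  motion:
    - {"x": 0, "y": 1, "z": -3, "rx": 0, "ry": 0, "rz": 0.14, "jaw": 5}
    - {"x": 0, "y": 1, "z": -3, "rx": 0, "ry": 0, "rz": 0.14, "jaw": 5}
    - {"x": 0, "y": 1, "z": -2, "rx": 0, "ry": 0, "rz": 0.14, "jaw": 5}
    - {"x": 0, "y": 1, "z": 0, "rx": 0, "ry": 0, "rz": 0.14, "jaw": 5}
    - {"x": 0, "y": 0, "z": 0, "rx": 0, "ry": 0, "rz": 0.14, "jaw": 5}

```text
clock: 20.25
tool_pos: [0.4332, -0.3357, 0.2677]
eef_rot: [0.866, 0.501, 0.0, 0.0]
contact_force: [-0.2, -0.0, -2.2]
opening: 0.675
finger_force: 30.0
```

Call:
send_rows:
  motion:
    - {"x": 0, "y": 0, "z": 0, "rx": 0, "ry": 0, "rz": 0.14, "jaw": 5}
    - {"x": 0, "y": 0, "z": 0, "rx": 0, "ry": 0, "rz": 0.14, "jaw": 5}
    - {"x": 0, "y": 0, "z": 0, "rx": 0, "ry": 0, "rz": 0.14, "jaw": 5}
    - {"x": 0, "y": 0, "z": 0, "rx": 0, "ry": 0, "rz": 0.14, "jaw": 5}
    - {"x": 0, "y": 0, "z": 0, "rx": 0, "ry": 0, "rz": 0.14, "jaw": 5}

```text
clock: 20.75
tool_pos: [0.4313, -0.3353, 0.2666]
eef_rot: [0.985, 0.173, -0.001, -0.001]
contact_force: [-0.5, 0.3, -1.4]
opening: 0.674
finger_force: 30.0
```

```bash
python3 -c "
from h import *
s=get_state();print(s['tool_pos'],s['q'].round(2),s['contact_force'],s['opening'],s['finger_force']);go(*tgt(.04,-.095,.16,1))"
```

```text
[ 0.43131607 -0.3353306   0.26663222] [ 0.85  0.59 -0.45  1.77  0.32  0.86 -0.97] [-0.45830748  0.30739301 -1.40078877] 0.673721142735804 29.978293776512146
t 20.75 rot [-0.099  0.696  0.264] shift before rot [ 8.65 -3.4   8.33] after rot [ 0.29 -5.65 11.13]
```

Call:
send_rows:
  motion:
    - {"x": 0, "y": 0, "z": 0, "rx": -0.0165, "ry": 0.116, "rz": 0.044, "jaw": 5}
    - {"x": 0, "y": -1, "z": 0, "rx": -0.0165, "ry": 0.116, "rz": 0.044, "jaw": 5}
    - {"x": 0, "y": -1, "z": 0, "rx": -0.0165, "ry": 0.116, "rz": 0.044, "jaw": 5}
    - {"x": 0, "y": -1, "z": 1, "rx": -0.0165, "ry": 0.116, "rz": 0.044, "jaw": 5}
    - {"x": 0, "y": -1, "z": 1, "rx": -0.0165, "ry": 0.116, "rz": 0.044, "jaw": 5}

```text
clock: 21.25
tool_pos: [0.4287, -0.2986, 0.2523]
eef_rot: [0.957, 0.06, 0.284, -0.015]
contact_force: [38.7, -17.1, 17.6]
opening: 0.673
finger_force: 30.0
```

Call:
send_rows:
  motion:
    - {"x": 0, "y": -1, "z": 2, "rx": -0.0165, "ry": 0.116, "rz": 0.044, "jaw": 5}
    - {"x": 0, "y": 0, "z": 2, "rx": 0, "ry": 0, "rz": 0, "jaw": 5}
    - {"x": 0, "y": 0, "z": 2, "rx": 0, "ry": 0, "rz": 0, "jaw": 5}
    - {"x": 0, "y": 0, "z": 0, "rx": 0, "ry": 0, "rz": 0, "jaw": 5}
    - {"x": 0, "y": 0, "z": 0, "rx": 0, "ry": 0, "rz": 0, "jaw": 5}

```text
clock: 21.75
tool_pos: [0.4328, -0.2677, 0.2112]
eef_rot: [0.961, 0.076, 0.261, -0.056]
contact_force: [-1.2, 0.6, -0.8]
opening: 0.674
finger_force: 30.0
```

```bash
python3 -c "
from h import *
s=get_state();print(s['tool_pos'],inrack(s['tool_pos']),s['q'].round(2),s['qd'].round(2));go(*tgt(.04,-.095,.12,1))"
```

```text
[ 0.43276835 -0.26768898  0.2112347 ] [ 0.00630504 -0.08416108  0.2247675 ] [ 1.22  0.69 -0.78  2.23  0.79  0.05 -1.54] [ 0.   -0.01 -0.   -0.   -0.   -0.01 -0.01]
t 21.75 rot [-0.115  0.164  0.047] shift before rot [4.94 2.44 9.59] after rot [ 3.37  1.08 10.48]
```

Call:
send_rows:
  motion:
    - {"x": 1.5, "y": 0.5, "z": 1.5, "rx": 0, "ry": 0, "rz": 0, "jaw": 5}
    - {"x": 1.5, "y": 0.5, "z": 1.5, "rx": 0, "ry": 0, "rz": 0, "jaw": 5}
    - {"x": 1.5, "y": 0.5, "z": 1.5, "rx": 0, "ry": 0, "rz": 0, "jaw": 5}
    - {"x": 0.5, "y": 0.5, "z": 1.5, "rx": 0, "ry": 0, "rz": 0, "jaw": 5}
    - {"x": 0, "y": 0, "z": 1.5, "rx": 0, "ry": 0, "rz": 0, "jaw": 5}

```text
clock: 22.25
tool_pos: [0.5174, -0.2724, 0.1737]
eef_rot: [0.961, 0.076, 0.262, -0.056]
contact_force: [-0.5, -1.0, -1.3]
opening: 0.671
finger_force: 30.0
```

```bash
python3 -c "
from h import *
s=get_state();print(s['tool_pos'],inrack(s['tool_pos']),s['q'].round(2),s['qd'].round(2));go(*tgt(.04,-.095,.12,1))"
```

```text
[ 0.5174253  -0.27241898  0.17371906] [ 0.04661276 -0.09496885  0.14197212] [ 1.03  0.79 -0.66  2.08  1.02  0.04 -1.81] [-0.25  0.2   0.22 -0.05  2.33 -0.13 -2.33]
t 22.25 rot [-0.115  0.163  0.045] shift before rot [-0.3   0.24  2.26] after rot [-0.66  0.    2.2 ]
```

Call:
send_rows:
  motion:
    - {"x": 0, "y": 0, "z": 0, "rx": -0.012, "ry": 0.016, "rz": 0.005, "jaw": 5}
    - {"x": 0, "y": 0, "z": 0, "rx": -0.012, "ry": 0.016, "rz": 0.005, "jaw": 5}
    - {"x": 0, "y": 0, "z": 0, "rx": -0.012, "ry": 0.016, "rz": 0.005, "jaw": 5}
    - {"x": 0, "y": 0, "z": 0, "rx": -0.012, "ry": 0.016, "rz": 0.005, "jaw": 5}
    - {"x": 0, "y": 0, "z": 0, "rx": -0.012, "ry": 0.016, "rz": 0.005, "jaw": 5}

```text
clock: 22.75
tool_pos: [0.5122, -0.2705, 0.1714]
eef_rot: [0.956, 0.062, 0.283, -0.042]
contact_force: [0.2, 0.2, -2.3]
opening: 0.674
finger_force: 30.0
```

```bash
python3 -c "
from h import *
s=get_state();print(s['tool_pos'],inrack(s['tool_pos']),s['q'].round(2),s['qd'].round(2));go(*tgt(.04,-.095,.12,1))"
```

```text
[ 0.51216291 -0.27054568  0.17139685] [ 0.04120253 -0.09272184  0.14348042] [ 1.2   0.91 -0.98  2.14  1.84  0.31 -2.6 ] [ 0.44  0.4  -0.9   0.16  0.54  0.82 -0.45]
t 22.75 rot [-0.079  0.121  0.029] shift before rot [0.15 0.41 2.32] after rot [-0.12  0.23  2.35]
```

Call:
send_rows:
  motion:
    - {"x": 0, "y": 0, "z": 0, "rx": -0.016, "ry": 0.024, "rz": 0.006, "jaw": 5}
    - {"x": 0, "y": 0, "z": 0, "rx": -0.016, "ry": 0.024, "rz": 0.006, "jaw": 5}
    - {"x": 0, "y": 0, "z": 0, "rx": -0.016, "ry": 0.024, "rz": 0.006, "jaw": 5}
    - {"x": 0, "y": 0, "z": 0, "rx": -0.016, "ry": 0.024, "rz": 0.006, "jaw": 5}
    - {"x": 0, "y": 0, "z": 0, "rx": -0.016, "ry": 0.024, "rz": 0.006, "jaw": 5}

```text
clock: 23.25
tool_pos: [0.5113, -0.2722, 0.1696]
eef_rot: [0.94, 0.035, 0.339, -0.014]
contact_force: [19.0, 19.9, 24.8]
opening: 0.675
finger_force: 30.0
```

```bash
python3 -c "
from h import *
s=get_state();print(s['tool_pos'],inrack(s['tool_pos']),s['q'].round(2),s['qd'].round(2));go(*tgt(.04,-.095,.12,1))"
```

```text
[ 0.51131454 -0.27215632  0.16955382] [ 0.03928088 -0.09426728  0.14268696] [ 1.37  1.23 -1.47  2.25  1.98  0.85 -2.65] [ 0.05  0.32 -0.03  0.13  0.28  0.57 -0.15]
t 23.25 rot [-0.004  0.006  0.   ] shift before rot [0.08 0.08 2.27] after rot [0.07 0.07 2.27]
```

Call:
send_rows:
  motion:
    - {"x": 0, "y": 0, "z": 0, "rx": 0, "ry": 0, "rz": 0, "jaw": 5}
    - {"x": 0, "y": 0, "z": 0, "rx": 0, "ry": 0, "rz": 0, "jaw": 5}
    - {"x": 0, "y": 0, "z": 0, "rx": 0, "ry": 0, "rz": 0, "jaw": 5}
    - {"x": 0, "y": 0, "z": 0, "rx": 0, "ry": 0, "rz": 0, "jaw": 5}
    - {"x": 0, "y": 0, "z": 0, "rx": 0, "ry": 0, "rz": 0, "jaw": 5}

```text
clock: 23.75
tool_pos: [0.5136, -0.2716, 0.1715]
eef_rot: [0.939, 0.035, 0.341, -0.014]
contact_force: [-0.0, 0.2, -1.0]
opening: 0.672
finger_force: 30.0
```

Run:
```python
from held import *
import pickle
print(inrack(s['tool_pos']),s['q'].round(2),s['contact_force']);go(*tgt(.04,-.095,.12,1))
pickle.dump((s,d),open('w7.pkl','wb'))
snap('side','s7')
w=d['img'];sd=cv2.imread('pics/s7.png')[:,:,::-1]
cv2.imwrite('pics/w7.png',np.hstack([cv2.resize(w,(480,360)),cv2.resize(sd[180:420,280:500],(320,349))[:349] if 0 else cv2.resize(sd[150:480,200:493],(320,360))])[:,:,::-1])
```

```text
[ 0.04234468 -0.09390511  0.14269188] [ 1.36  1.23 -1.47  2.25  1.99  0.85 -2.65] [-0.03538758  0.16851158 -0.99663936]
t 23.8 rot [-0.004  0.001  0.001] shift before rot [-0.22  0.12  2.26] after rot [-0.22  0.12  2.26]
```

View pics/w7.png

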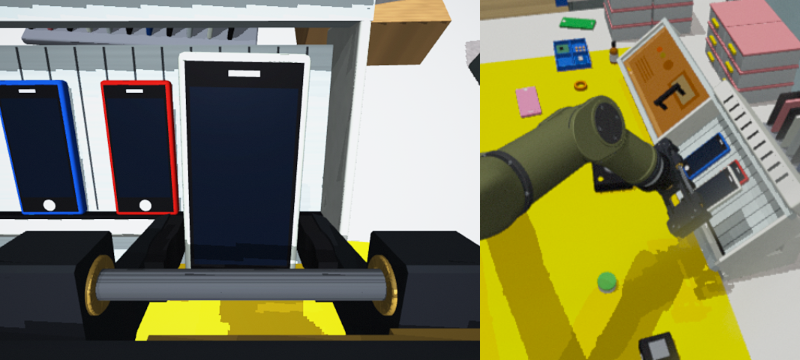

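Run:
```python
from h import *
import pickle
s,d=pickle.load(open('w7.pkl','rb'));a=R.from_quat(s['eef_rot'])
im=d['img']
def tool(u,v,z):
    o,r=ray(d,u,v);o=a.inv().apply(o-s['tool_pos']);r=a.inv().apply(r);return o+r*(z-o[2])/r[2]
g=im.min(2).astype(int)
print('col320 rows60-100',g[60:100:2,326]); print('row150',[(i,g[150,i]) for i in range(236,420,4)])
for v in(70,72,74):print(v,tool(326,v,.005),tool(326,v,.009))
print(tool(241,74,.005),tool(411,74,.005),tool(252,320,.005),tool(392,320,.005))
hsv=cv2.cvtColor(im,cv2.COLOR_RGB2HSV)
def corners(m,n):
    cs,_=cv2.findContours(m.astype(np.uint8),cv2.RETR_EXTERNAL,cv2.CHAIN_APPROX_NONE);k=cv2.convexHull(max(cs,key=cv2.contourArea)).reshape(-1,2)
    su,di=k.sum(1),k[:,0]-k[:,1]
    for i in(su.argmin(),di.argmax(),di.argmin(),su.argmax()): print(n,k[i],onw(d,*k[i],.012).round(4))
corners((hsv[...,0]>105)&(hsv[...,0]<128)&(hsv[...,1]>150)&(hsv[...,2]>70),'blue')
corners(((hsv[...,0]<6)|(hsv[...,0]>174))&(hsv[...,1]>150)&(hsv[...,2]>70),'red')
```

```text
col320 rows60-100 [142 141 145 148 149 203 242 241 241 241 244 141  27  28  29  28  24 219
 243 242]
row150 [(236, np.int64(239)), (240, np.int64(195)), (244, np.int64(243)), (248, np.int64(98)), (252, np.int64(23)), (256, np.int64(22)), (260, np.int64(22)), (264, np.int64(21)), (268, np.int64(23)), (272, np.int64(20)), (276, np.int64(20)), (280, np.int64(23)), (284, np.int64(21)), (288, np.int64(23)), (292, np.int64(23)), (296, np.int64(22)), (300, np.int64(22)), (304, np.int64(22)), (308, np.int64(22)), (312, np.int64(23)), (316, np.int64(22)), (320, np.int64(20)), (324, np.int64(23)), (328, np.int64(24)), (332, np.int64(22)), (336, np.int64(21)), (340, np.int64(21)), (344, np.int64(21)), (348, np.int64(21)), (352, np.int64(21)), (356, np.int64(20)), (360, np.int64(18)), (364, np.int64(20)), (368, np.int64(21)), (372, np.int64(20)), (376, np.int64(20)), (380, np.int64(20)), (384, np.int64(20)), (388, np.int64(20)), (392, np.int64(19)), (396, np.int64(24)), (400, np.int64(5)), (404, np.int64(242)), (408, np.int64(200)), (412, np.int64(239)), (416, np.int64(239))]
70 [0.08635301 0.00117225 0.005     ] [0.08684029 0.00122028 0.009     ]
72 [0.08574943 0.00117404 0.005     ] [0.08621942 0.00122212 0.009     ]
74 [0.0851443  0.00117583 0.005     ] [0.08559695 0.00122396 0.009     ]
[ 0.08515701 -0.0265159   0.005     ] [0.08513159 0.02887125 0.005     ] [-0.0034036  -0.02721166  0.005     ] [-0.00344002  0.02699373  0.005     ]
blue [  0 107] [0.122  0.1106 0.012 ]
blue [ 87 109] [0.1208 0.0555 0.012 ]
blue [ 30 285] [0.0005 0.1161 0.012 ]
blue [115 279] [0.0052 0.0542 0.012 ]
red [134 110] [0.1202 0.0257 0.012 ]
red [226 109] [ 0.1209 -0.0327  0.012 ]
red [156 285] [0.0007 0.0254 0.012 ]
red [236 284] [ 0.0016 -0.0321  0.012 ]
```

Call:
send_rows:
  motion:
    - {"x": -0.1, "y": 0.3, "z": 1, "rx": 0, "ry": 0, "rz": 0, "jaw": 5}
    - {"x": 0, "y": 0.3, "z": 1, "rx": 0, "ry": 0, "rz": 0, "jaw": 5}
    - {"x": 0, "y": 0, "z": 1, "rx": 0, "ry": 0, "rz": 0, "jaw": 5}
    - {"x": 0, "y": 0, "z": 1, "rx": 0, "ry": 0, "rz": 0, "jaw": 5}
    - {"x": 0, "y": 0, "z": 1, "rx": 0, "ry": 0, "rz": 0, "jaw": 5}

```text
clock: 24.35
tool_pos: [0.5456, -0.2748, 0.1308]
eef_rot: [0.939, 0.035, 0.341, -0.015]
contact_force: [-0.0, 0.1, -1.2]
opening: 0.67
finger_force: 30.0
```

```bash
python3 -c "
from h import *
s=get_state();print(inrack(s['tool_pos']),s['q'].round(2),s['qd'].round(2));go(*tgt(.041,-.1,.025,1))"
```

```text
[ 0.04041691 -0.09941176  0.09112544] [ 1.31  1.32 -1.43  2.18  2.06  0.87 -2.64] [-0.12  0.17  0.07 -0.12  0.15  0.05  0.  ]
t 24.35 rot [-0.005  0.002 -0.   ] shift before rot [0.07 0.09 6.61] after rot [0.06 0.06 6.61]
```

Tracking well; continue down.

Call:
send_rows:
  motion:
    - {"x": 0.1, "y": 0, "z": 1.5, "rx": -0.003, "ry": 0, "rz": 0, "jaw": 5}
    - {"x": 0, "y": 0, "z": 1.5, "rx": 0, "ry": 0, "rz": 0, "jaw": 5}
    - {"x": 0, "y": 0, "z": 1.5, "rx": 0, "ry": 0, "rz": 0, "jaw": 5}
    - {"x": 0, "y": 0, "z": 0.8, "rx": 0, "ry": 0, "rz": 0, "jaw": 5}
    - {"x": 0, "y": 0, "z": 0.3, "rx": 0, "ry": 0, "rz": 0, "jaw": 5}

```text
clock: 24.85
tool_pos: [0.582, -0.272, 0.0884]
eef_rot: [0.939, 0.034, 0.341, -0.013]
contact_force: [-0.4, 0.6, -1.3]
opening: 0.677
finger_force: 30.0
```

```bash
python3 -c "
from h import *
s=get_state();o,Rr=rack();print(inrack(s['tool_pos']),s['q'].round(2),(Rr.T@s['contact_force']).round(2));go(*tgt(.041,-.1,.018,1))"
```

```text
[ 0.04116113 -0.09919675  0.03515703] [ 1.24  1.41 -1.39  2.11  2.13  0.89 -2.63] [-1.16  0.59 -0.78]
t 24.85 rot [-0.002  0.002 -0.   ] shift before rot [-0.01  0.08  1.72] after rot [-0.02  0.08  1.72]
```

Call:
send_rows:
  motion:
    - {"x": 0, "y": 0, "z": 0.3, "rx": 0, "ry": 0, "rz": 0, "jaw": 5}
    - {"x": 0, "y": 0, "z": 0.3, "rx": 0, "ry": 0, "rz": 0, "jaw": 5}
    - {"x": 0, "y": 0, "z": 0.2, "rx": 0, "ry": 0, "rz": 0, "jaw": 5}
    - {"x": 0, "y": 0, "z": 0.1, "rx": 0, "ry": 0, "rz": 0, "jaw": 5}
    - {"x": 0, "y": 0, "z": 0, "rx": 0, "ry": 0, "rz": 0, "jaw": 5}

```text
clock: 25.35
tool_pos: [0.5873, -0.2721, 0.0827]
eef_rot: [0.939, 0.034, 0.341, -0.013]
contact_force: [0.2, 0.6, -1.2]
opening: 0.672
finger_force: 30.0
```

```bash
python3 -c "
from h import *
s=get_state();o,Rr=rack();print(inrack(s['tool_pos']),(Rr.T@s['contact_force']).round(2));go(*tgt(.041,-.1,.018,1))"
```

```text
[ 0.04155636 -0.09964594  0.02741015] [-0.58  0.56 -1.03]
t 25.35 rot [-0.001  0.001  0.   ] shift before rot [-0.05  0.04  0.94] after rot [-0.06  0.04  0.94]
```

Call:
send_rows:
  motion:
    - {"x": 0, "y": 0, "z": 0.1, "rx": 0, "ry": 0, "rz": 0, "jaw": 5}
    - {"x": 0, "y": 0, "z": 0.1, "rx": 0, "ry": 0, "rz": 0, "jaw": 5}
    - {"x": 0, "y": 0, "z": 0.1, "rx": 0, "ry": 0, "rz": 0, "jaw": 5}
    - {"x": 0, "y": 0, "z": 0.1, "rx": 0, "ry": 0, "rz": 0, "jaw": 5}
    - {"x": 0, "y": 0, "z": 0, "rx": 0, "ry": 0, "rz": 0, "jaw": 5}

```text
clock: 25.85
tool_pos: [0.59, -0.2717, 0.0794]
eef_rot: [0.939, 0.034, 0.341, -0.013]
contact_force: [0.4, 0.8, -1.6]
opening: 0.679
finger_force: 30.0
```

```bash
python3 -c "
from h import *
s=get_state();o,Rr=rack();print(inrack(s['tool_pos']),(Rr.T@s['contact_force']).round(2));go(*tgt(.041,-.1,.018,1))"
```

```text
[ 0.04143594 -0.09949726  0.02318909] [-0.68  0.74 -1.53]
t 25.85 rot [-0.001  0.002  0.   ] shift before rot [-0.04  0.05  0.52] after rot [-0.04  0.05  0.52]
```

Call:
send_rows:
  motion:
    - {"x": 0, "y": 0, "z": 0.1, "rx": 0, "ry": 0, "rz": 0, "jaw": 5}
    - {"x": 0, "y": 0, "z": 0.1, "rx": 0, "ry": 0, "rz": 0, "jaw": 5}
    - {"x": 0, "y": 0, "z": 0.1, "rx": 0, "ry": 0, "rz": 0, "jaw": 5}
    - {"x": 0, "y": 0, "z": 0.1, "rx": 0, "ry": 0, "rz": 0, "jaw": 5}
    - {"x": 0, "y": 0, "z": 0, "rx": 0, "ry": 0, "rz": 0, "jaw": 5}

```text
clock: 26.35
tool_pos: [0.5925, -0.2716, 0.0763]
eef_rot: [0.939, 0.034, 0.341, -0.013]
contact_force: [-0.3, -0.1, -1.7]
opening: 0.675
finger_force: 30.0
```

```bash
python3 -c "
from h import *
s=get_state();o,Rr=rack();print(inrack(s['tool_pos']),(Rr.T@s['contact_force']).round(2));go(*tgt(.041,-.1,.018,1))"
```

```text
[ 0.0414071  -0.09951885  0.0191488 ] [-1.36 -0.08 -1.1 ]
t 26.35 rot [-0.001  0.002 -0.   ] shift before rot [-0.04  0.05  0.11] after rot [-0.04  0.05  0.11]
```

Call:
send_rows:
  motion:
    - {"x": 0, "y": 0, "z": 0.1, "rx": 0, "ry": 0, "rz": 0, "jaw": 5}
    - {"x": 0, "y": 0, "z": 0, "rx": 0, "ry": 0, "rz": 0, "jaw": 5}
    - {"x": 0, "y": 0, "z": 0.1, "rx": 0, "ry": 0, "rz": 0, "jaw": 5}
    - {"x": 0, "y": 0, "z": 0, "rx": 0, "ry": 0, "rz": 0, "jaw": 5}
    - {"x": 0, "y": 0, "z": 0, "rx": 0, "ry": 0, "rz": 0, "jaw": 5}

```text
clock: 26.85
tool_pos: [0.5938, -0.2715, 0.075]
eef_rot: [0.939, 0.034, 0.341, -0.013]
contact_force: [-0.5, -0.9, -1.3]
opening: 0.671
finger_force: 30.0
```

```bash
python3 -c "
from h import *
s=get_state();o,Rr=rack();print(inrack(s['tool_pos']),(Rr.T@s['contact_force']).round(2));go(*tgt(.041,-.1,.018,1))"
```

```text
[ 0.04150076 -0.09952509  0.01733457] [-1.29 -0.88 -0.68]
t 26.85 rot [-0.001  0.001  0.   ] shift before rot [-0.05  0.05 -0.07] after rot [-0.05  0.05 -0.07]
```

Near contact; two more millimetres carefully.

Call:
send_rows:
  motion:
    - {"x": 0, "y": 0, "z": 0.1, "rx": 0, "ry": 0, "rz": 0, "jaw": 5}
    - {"x": 0, "y": 0, "z": 0, "rx": 0, "ry": 0, "rz": 0, "jaw": 5}
    - {"x": 0, "y": 0, "z": 0, "rx": 0, "ry": 0, "rz": 0, "jaw": 5}
    - {"x": 0, "y": 0, "z": 0, "rx": 0, "ry": 0, "rz": 0, "jaw": 5}
    - {"x": 0, "y": 0, "z": 0, "rx": 0, "ry": 0, "rz": 0, "jaw": 5}

```text
clock: 27.35
tool_pos: [0.5938, -0.2715, 0.0749]
eef_rot: [0.939, 0.034, 0.341, -0.013]
contact_force: [-6.7, -1.4, 5.3]
opening: 0.677
finger_force: 30.0
```

```bash
python3 -c "
from h import *
s=get_state();o,Rr=rack();print(inrack(s['tool_pos']),(Rr.T@s['contact_force']).round(2));go(*tgt(.041,-.1,.018,1))"
```

```text
[ 0.04153976 -0.09951338  0.01725737] [-1.78 -0.88  8.44]
t 27.35 rot [-0.001  0.001  0.001] shift before rot [-0.05  0.05 -0.07] after rot [-0.05  0.05 -0.07]
```

Call:
send_rows:
  motion:
    - {"x": -0.1, "y": 0, "z": -0.07, "rx": 0, "ry": 0, "rz": 0, "jaw": 5}
    - {"x": -0.1, "y": 0, "z": 0, "rx": 0, "ry": 0, "rz": 0, "jaw": 5}
    - {"x": 0, "y": 0, "z": 0, "rx": 0, "ry": 0, "rz": 0, "jaw": 5}
    - {"x": 0, "y": 0, "z": 0, "rx": 0, "ry": 0, "rz": 0, "jaw": 5}
    - {"x": 0, "y": 0, "z": 0, "rx": 0, "ry": 0, "rz": 0, "jaw": 5}

```text
clock: 27.85
tool_pos: [0.5929, -0.2716, 0.0742]
eef_rot: [0.939, 0.034, 0.342, -0.013]
contact_force: [-1.7, 0.1, 4.2]
opening: 0.669
finger_force: 30.0
```

Call:
send_rows:
  motion:
    - {"x": 0, "y": 0, "z": 0, "rx": 0, "ry": 0, "rz": 0, "jaw": 6.7}
    - {"x": 0, "y": 0, "z": 0, "rx": 0, "ry": 0, "rz": 0, "jaw": 6.7}
    - {"x": 0, "y": 0, "z": 0, "rx": 0, "ry": 0, "rz": 0, "jaw": 6.7}
    - {"x": 0, "y": 0, "z": 0, "rx": 0, "ry": 0, "rz": 0, "jaw": 6.7}
    - {"x": 0, "y": 0, "z": -1, "rx": 0, "ry": 0, "rz": 0, "jaw": 6.7}

```text
clock: 28.35
tool_pos: [0.5858, -0.2718, 0.0802]
eef_rot: [0.94, 0.034, 0.34, -0.013]
contact_force: [0.1, -0.3, 0.2]
opening: 0.759
finger_force: 0.0
```

Call:
send_rows:
  motion:
    - {"x": 0, "y": 0, "z": -2, "rx": 0, "ry": 0, "rz": 0, "jaw": 6.7}
    - {"x": 0, "y": 0, "z": -2, "rx": 0, "ry": 0, "rz": 0, "jaw": 6.7}
    - {"x": 0, "y": 0, "z": -2.5, "rx": 0, "ry": 0, "rz": 0, "jaw": 6.7}
    - {"x": 0, "y": 0, "z": -2.5, "rx": 0, "ry": 0, "rz": 0, "jaw": 6.7}
    - {"x": 0, "y": 0, "z": 0, "rx": 0, "ry": 0, "rz": 0, "jaw": 6.7}

```text
clock: 28.85
tool_pos: [0.5268, -0.2768, 0.1537]
eef_rot: [0.939, 0.035, 0.342, -0.011]
contact_force: [0.9, -0.1, 0.3]
opening: 0.763
finger_force: 0.0
```

```bash
cat > chk.py <<'E'
from held import *
print(inrack(s['tool_pos']),s['q'].round(2),s['qd'].round(2))
im=d['img'];cv2.imwrite('pics/chk.png',im[:,:,::-1])
hsv=cv2.cvtColor(im,cv2.COLOR_RGB2HSV)
def corners(m,n):
    cs,_=cv2.findContours(m.astype(np.uint8),cv2.RETR_EXTERNAL,cv2.CHAIN_APPROX_NONE);k=cv2.convexHull(max(cs,key=cv2.contourArea)).reshape(-1,2)
    su,di=k.sum(1),k[:,0]-k[:,1]
    for i in(su.argmin(),di.argmax(),di.argmin(),su.argmax()): print(n,k[i],onw(d,*k[i],.012).round(4))
corners((hsv[...,0]>105)&(hsv[...,0]<128)&(hsv[...,1]>150)&(hsv[...,2]>70),'blue')
corners(((hsv[...,0]<6)|(hsv[...,0]>174))&(hsv[...,1]>150)&(hsv[...,2]>70),'red')
g=im.max(2)<70
n,l,st,c=cv2.connectedComponentsWithStats(g.astype(np.uint8))
for i in range(1,n):
    if 4000<st[i,4]<80000: 
        x,y,w,h=st[i,:4];print('dark',st[i],onw(d,x,y,.012).round(4),onw(d,x+w,y,.012).round(4),onw(d,x,y+h,.012).round(4))
E
python3 chk.py
```

```text
[ 0.04069042 -0.10005573  0.12082137] [ 1.35  1.28 -1.46  2.22  2.02  0.87 -2.64] [-0.04  0.05  0.04 -0.05  0.03  0.02  0.  ]
blue [  0 103] [0.1216 0.0862 0.012 ]
blue [ 54 104] [0.1211 0.0551 0.012 ]
blue [  0 296] [0.0005 0.1126 0.012 ]
blue [ 88 290] [0.0049 0.0537 0.012 ]
red [107 105] [0.1207 0.0245 0.012 ]
red [207 105] [ 0.1208 -0.0335  0.012 ]
red [133 296] [0.0006 0.0246 0.012 ]
red [221 286] [ 0.0079 -0.0341  0.012 ]
dark [   0   13  484   38 6307] [0.1682 0.076  0.012 ] [ 0.169  -0.1886  0.012 ] [0.1492 0.0801 0.012 ]
dark [    0   109    76   184 10491] [0.1183 0.0869 0.012 ] [0.1184 0.0428 0.012 ] [0.0026 0.1121 0.012 ]
dark [  278   109    90   184 14939] [ 0.1187 -0.0745  0.012 ] [ 0.1189 -0.1269  0.012 ] [ 0.003  -0.0714  0.012 ]
```

Call:
send_rows:
  motion:
    - {"x": 0, "y": 0, "z": -1, "rx": 0, "ry": 0, "rz": -0.143, "jaw": 4}
    - {"x": 0, "y": 0, "z": -1, "rx": 0, "ry": 0, "rz": -0.143, "jaw": 4}
    - {"x": 0, "y": 0, "z": -1, "rx": 0, "ry": 0, "rz": -0.143, "jaw": 4}
    - {"x": 0, "y": 0, "z": -1, "rx": 0, "ry": 0, "rz": -0.143, "jaw": 4}
    - {"x": 0, "y": 0, "z": 0, "rx": 0, "ry": 0, "rz": -0.143, "jaw": 4}

```text
clock: 29.4
tool_pos: [0.5024, -0.2783, 0.1813]
eef_rot: [0.867, 0.363, 0.324, 0.109]
contact_force: [0.4, -0.3, -0.8]
opening: 0.457
finger_force: 0.0
```

Call:
send_rows:
  motion:
    - {"x": 0, "y": 0, "z": 0, "rx": 0, "ry": 0, "rz": -0.143, "jaw": 4}
    - {"x": 0, "y": 0, "z": 0, "rx": 0, "ry": 0, "rz": -0.143, "jaw": 4}
    - {"x": 0, "y": 0, "z": 0, "rx": 0, "ry": 0, "rz": -0.143, "jaw": 4}
    - {"x": 0, "y": 0, "z": 0, "rx": 0, "ry": 0, "rz": -0.143, "jaw": 4}
    - {"x": 0, "y": 0, "z": 0, "rx": 0, "ry": 0, "rz": -0.143, "jaw": 4}

```text
clock: 29.9
tool_pos: [0.5029, -0.2781, 0.1805]
eef_rot: [0.685, 0.644, 0.265, 0.215]
contact_force: [-0.2, -0.4, -0.6]
opening: 0.453
finger_force: 0.0
```

```bash
python3 -c "
from h import *
s=get_state();o,Rr=rack();print(inrack(s['tool_pos']),s['q'].round(2),(Rr.T@s['contact_force']).round(2));go(*tgt(.075,.1,.16,0))"
```

```text
[ 0.03956137 -0.09960548  0.1567619 ] [ 1.3   0.99 -1.14  2.26  2.25  0.51 -1.54] [-0.53 -0.43 -0.3 ]
t 29.9 rot [-0.    -0.002 -1.706] shift before rot [20.26  0.82 -0.3 ] after rot [-3.54 19.96 -0.32]
```

Call:
send_rows:
  motion:
    - {"x": 0, "y": 0, "z": 0, "rx": 0, "ry": 0, "rz": -0.143, "jaw": 4}
    - {"x": 0, "y": 0, "z": 0, "rx": 0, "ry": 0, "rz": -0.143, "jaw": 4}
    - {"x": 0, "y": 0, "z": 0, "rx": 0, "ry": 0, "rz": -0.143, "jaw": 4}
    - {"x": 0, "y": 0, "z": 0, "rx": 0, "ry": 0, "rz": -0.143, "jaw": 4}
    - {"x": 0, "y": 0, "z": 0, "rx": 0, "ry": 0, "rz": -0.143, "jaw": 4}

```text
clock: 30.4
tool_pos: [0.5029, -0.2781, 0.1806]
eef_rot: [0.416, 0.843, 0.174, 0.294]
contact_force: [0.5, -0.1, 0.6]
opening: 0.453
finger_force: 0.0
```

Call:
send_rows:
  motion:
    - {"x": 0, "y": 0, "z": 0, "rx": 0, "ry": 0, "rz": -0.143, "jaw": 4}
    - {"x": 0, "y": 0, "z": 0, "rx": 0, "ry": 0, "rz": -0.143, "jaw": 4}
    - {"x": 0, "y": 0, "z": 0, "rx": 0, "ry": 0, "rz": -0.143, "jaw": 4}
    - {"x": 0, "y": 0, "z": 0, "rx": 0, "ry": 0, "rz": -0.143, "jaw": 4}
    - {"x": 0, "y": 0, "z": 0, "rx": 0, "ry": 0, "rz": -0.143, "jaw": 4}

```text
clock: 30.9
tool_pos: [0.503, -0.2779, 0.1806]
eef_rot: [0.095, 0.935, 0.06, 0.336]
contact_force: [-0.1, -0.6, 0.2]
opening: 0.455
finger_force: 0.0
```

Call:
send_rows:
  motion:
    - {"x": 0, "y": 0, "z": 0, "rx": 0, "ry": 0, "rz": -0.143, "jaw": 4}
    - {"x": 0, "y": 0, "z": 0, "rx": 0, "ry": 0, "rz": -0.133, "jaw": 4}
    - {"x": -1, "y": 2, "z": 0, "rx": 0, "ry": 0, "rz": 0, "jaw": 4}
    - {"x": -1, "y": 2.5, "z": 0, "rx": 0, "ry": 0, "rz": 0, "jaw": 4}
    - {"x": -1, "y": 2.5, "z": 0, "rx": 0, "ry": 0, "rz": 0, "jaw": 4}

```text
clock: 31.4
tool_pos: [0.5213, -0.2061, 0.2003]
eef_rot: [-0.031, 0.939, 0.014, 0.341]
contact_force: [0.4, 0.4, -0.3]
opening: 0.455
finger_force: 0.0
```

Call:
send_rows:
  motion:
    - {"x": 0, "y": 2.5, "z": 0, "rx": 0, "ry": 0, "rz": 0, "jaw": 4}
    - {"x": 0, "y": 2.5, "z": 0, "rx": 0, "ry": 0, "rz": 0, "jaw": 4}
    - {"x": 0, "y": 2.5, "z": 0, "rx": 0, "ry": 0, "rz": 0, "jaw": 4}
    - {"x": 0, "y": 2.5, "z": 0, "rx": 0, "ry": 0, "rz": 0, "jaw": 4}
    - {"x": 0, "y": 2.5, "z": 0, "rx": 0, "ry": 0, "rz": 0, "jaw": 4}

```text
clock: 31.9
tool_pos: [0.5125, -0.081, 0.2008]
eef_rot: [-0.032, 0.939, 0.014, 0.341]
contact_force: [0.9, 0.0, -0.2]
opening: 0.452
finger_force: 0.0
```

```bash
python3 -c "
from h import *
s=get_state();o,Rr=rack();print(inrack(s['tool_pos']),s['q'].round(2),(Rr.T@s['contact_force']).round(2));go(*tgt(.075,.255,.14,0))"
```

```text
[0.07079299 0.09633818 0.15706496] [ 0.64  0.77 -0.83  2.53  2.61  0.8  -0.79] [ 0.51 -0.05 -0.73]
t 31.9 rot [ 0.002 -0.001 -0.005] shift before rot [-0.34 15.87  1.73] after rot [-0.42 15.87  1.71]
```

Call:
send_rows:
  motion:
    - {"x": 0, "y": 2, "z": 1, "rx": 0, "ry": 0, "rz": 0, "jaw": 4.4}
    - {"x": 0, "y": 2.5, "z": 1, "rx": 0, "ry": 0, "rz": 0, "jaw": 4.4}
    - {"x": 0, "y": 2.5, "z": 0.5, "rx": 0, "ry": 0, "rz": 0, "jaw": 4.4}
    - {"x": 0, "y": 2.5, "z": 0, "rx": 0, "ry": 0, "rz": 0, "jaw": 4.4}
    - {"x": 0, "y": 2.5, "z": 0, "rx": 0, "ry": 0, "rz": 0, "jaw": 4.4}

```text
clock: 32.4
tool_pos: [0.5202, 0.0402, 0.182]
eef_rot: [-0.032, 0.939, 0.014, 0.341]
contact_force: [0.4, -0.1, 0.1]
opening: 0.499
finger_force: 0.0
```

```bash
python3 -c "
from h import *
s=get_state();o,Rr=rack();print(inrack(s['tool_pos']),s['q'].round(2),(Rr.T@s['contact_force']).round(2));go(*tgt(.075,.25,.13,0))"
```

```text
[0.07129177 0.21664867 0.13207194] [ 0.3   0.86 -0.93  2.56  2.34  1.09 -0.89] [ 0.37 -0.18 -0.2 ]
t 32.4 rot [ 0.002 -0.002 -0.005] shift before rot [-0.35  3.34  0.21] after rot [-0.37  3.34  0.21]
```

Call:
send_rows:
  motion:
    - {"x": 0, "y": 1.2, "z": 0, "rx": 0, "ry": 0, "rz": 0, "jaw": 4.4}
    - {"x": -0.1, "y": 1.2, "z": 0, "rx": 0, "ry": 0, "rz": 0, "jaw": 4.4}
    - {"x": -0.1, "y": 1, "z": 0, "rx": 0, "ry": 0, "rz": 0, "jaw": 4.4}
    - {"x": 0, "y": 0, "z": 0, "rx": 0, "ry": 0, "rz": 0, "jaw": 4.4}
    - {"x": 0, "y": 0, "z": 0, "rx": 0, "ry": 0, "rz": 0, "jaw": 4.4}

```text
clock: 32.9
tool_pos: [0.5194, 0.0725, 0.1836]
eef_rot: [-0.031, 0.939, 0.014, 0.341]
contact_force: [-0.1, -0.2, 0.4]
opening: 0.501
finger_force: 0.0
```

Run:
```python
from held import *
o,Rr=rack();print(inrack(s['tool_pos']),s['q'].round(2),s['qd'].round(2))
cv2.imwrite('pics/w8.png',d['img'][:,:,::-1])
print([np.round(proj(d,o+Rr@[u,.25,.095])) for u in(.035,.055,.075,.115)])
g=d['img'].max(2)
for v in(150,180,210,240): print(v,onw(d,320,v,.095).round(3),[i for i in range(200,460,2) if g[v,i]<45])
go(*tgt(.075,.25,.08,0))
```

```text
[0.07348235 0.24892146 0.13234077] [ 0.21  0.86 -0.94  2.55  2.27  1.13 -0.92] [ 0.02 -0.    0.01  0.01  0.   -0.    0.  ]
[array([322., 206.]), array([322., 249.]), array([322., 290.]), array([323., 365.])]
150 [0.011 0.249 0.095] []
180 [0.024 0.249 0.095] []
210 [0.037 0.249 0.095] [312, 314, 316, 318, 320, 322, 324, 326, 328, 330, 332, 334]
240 [0.051 0.249 0.095] [312, 314, 316, 318, 320, 322, 324, 326, 328, 330, 332, 334]
t 32.95 rot [ 0.    -0.002 -0.006] shift before rot [-0.17  0.15  5.24] after rot [-0.16  0.15  5.24]
```

Call:
send_rows:
  motion:
    - {"x": 0, "y": 0.1, "z": 1.2, "rx": 0, "ry": 0, "rz": 0, "jaw": 4.4}
    - {"x": -0.1, "y": 0, "z": 1.5, "rx": 0, "ry": 0, "rz": 0, "jaw": 4.4}
    - {"x": 0, "y": 0, "z": 1.5, "rx": 0, "ry": 0, "rz": 0, "jaw": 4.4}
    - {"x": 0, "y": 0, "z": 1, "rx": 0, "ry": 0, "rz": 0, "jaw": 2.5}
    - {"x": 0, "y": 0, "z": 0, "rx": 0, "ry": 0, "rz": 0, "jaw": 1.8}

```text
clock: 33.45
tool_pos: [0.5541, 0.0756, 0.1428]
eef_rot: [-0.03, 0.94, 0.013, 0.34]
contact_force: [-0.6, 0.6, -0.3]
opening: 0.343
finger_force: 0.0
```

Call:
send_rows:
  motion:
    - {"x": 0, "y": 0, "z": 0, "rx": 0, "ry": 0, "rz": 0, "jaw": 1.8}
    - {"x": 0, "y": 0, "z": 0, "rx": 0, "ry": 0, "rz": 0, "jaw": 1.8}
    - {"x": 0, "y": -0.5, "z": 0, "rx": 0, "ry": 0, "rz": 0, "jaw": 1.8}
    - {"x": 0, "y": -1, "z": 0, "rx": 0, "ry": 0, "rz": 0, "jaw": 1.8}
    - {"x": 0, "y": -2, "z": 0, "rx": 0, "ry": 0, "rz": 0, "jaw": 1.8}

```text
clock: 33.95
tool_pos: [0.5558, 0.0436, 0.145]
eef_rot: [-0.034, 0.939, 0.016, 0.342]
contact_force: [1.4, 3.6, -0.1]
opening: 0.206
finger_force: 1.6
```

```bash
python3 -c "
from h import *
s=get_state();o,Rr=rack();print(inrack(s['tool_pos']),s['q'].round(2),(Rr.T@s['contact_force']).round(2));go(*tgt(.075,-.1,.08,0))"
```

```text
[0.07493099 0.21743677 0.08076998] [ 0.3   0.96 -0.89  2.47  2.4   1.1  -0.84] [ 1.23  3.52 -1.19]
t 33.95 rot [ 0.007 -0.    -0.003] shift before rot [ -0.1  -31.74  -0.14] after rot [-1.000e-02 -3.174e+01  8.000e-02]
```

Call:
send_rows:
  motion:
    - {"x": 0, "y": -2.5, "z": 0, "rx": 0, "ry": 0, "rz": 0, "jaw": 1.8}
    - {"x": 0, "y": -2.5, "z": 0, "rx": 0, "ry": 0, "rz": 0, "jaw": 1.8}
    - {"x": 0, "y": -2.5, "z": 0, "rx": 0, "ry": 0, "rz": 0, "jaw": 1.8}
    - {"x": 0, "y": -2.5, "z": 0, "rx": 0, "ry": 0, "rz": 0, "jaw": 1.8}
    - {"x": 0, "y": -2.5, "z": 0, "rx": 0, "ry": 0, "rz": 0, "jaw": 1.8}

```text
clock: 34.45
tool_pos: [0.5649, -0.0837, 0.1449]
eef_rot: [-0.033, 0.939, 0.015, 0.342]
contact_force: [3.2, 3.7, -0.3]
opening: 0.207
finger_force: 1.8
```

```bash
python3 -c "
from h import *
s=get_state();o,Rr=rack();print(inrack(s['tool_pos']),s['q'].round(2),(Rr.T@s['contact_force']).round(2));go(*tgt(.075,-.1,.08,0))"
```

```text
[0.07476143 0.08986193 0.08075877] [ 0.63  0.94 -0.83  2.41  2.6   0.85 -0.67] [ 2.45  3.45 -2.44]
t 34.45 rot [ 0.003  0.001 -0.004] shift before rot [-9.000e-02 -1.899e+01  1.000e-02] after rot [ -0.02 -18.99   0.08]
```

Call:
send_rows:
  motion:
    - {"x": 0, "y": -2.5, "z": 0, "rx": 0, "ry": 0, "rz": 0, "jaw": 1.8}
    - {"x": 0, "y": -2.5, "z": 0, "rx": 0, "ry": 0, "rz": 0, "jaw": 1.8}
    - {"x": 0, "y": -2.5, "z": 0, "rx": 0, "ry": 0, "rz": 0, "jaw": 1.8}
    - {"x": 0, "y": -2, "z": 0, "rx": 0, "ry": 0, "rz": 0, "jaw": 1.8}
    - {"x": 0, "y": -2, "z": 0, "rx": 0, "ry": 0, "rz": 0, "jaw": 1.8}

```text
clock: 34.95
tool_pos: [0.5721, -0.1987, 0.1441]
eef_rot: [-0.032, 0.939, 0.014, 0.342]
contact_force: [2.8, 3.6, 0.4]
opening: 0.204
finger_force: 1.6
```

```bash
python3 -c "
from h import *
s=get_state();o,Rr=rack();print(inrack(s['tool_pos']),s['q'].round(2),(Rr.T@s['contact_force']).round(2));go(*tgt(.075,-.1,.08,0))"
```

```text
[ 0.07347869 -0.0253294   0.08082375] [ 0.88  0.93 -0.77  2.26  2.74  0.56 -0.54] [ 2.58  3.42 -1.71]
t 34.95 rot [ 0.003  0.    -0.004] shift before rot [-0.18 -7.47  0.06] after rot [-0.15 -7.47  0.08]
```

Call:
send_rows:
  motion:
    - {"x": -0.1, "y": -2, "z": 0, "rx": 0, "ry": 0, "rz": 0, "jaw": 1.8}
    - {"x": 0, "y": -2, "z": 0, "rx": 0, "ry": 0, "rz": 0, "jaw": 1.8}
    - {"x": 0, "y": -1.5, "z": 0, "rx": 0, "ry": 0, "rz": 0, "jaw": 1.8}
    - {"x": 0, "y": -1, "z": 0, "rx": 0, "ry": 0, "rz": 0, "jaw": 1.8}
    - {"x": 0, "y": -0.5, "z": 0, "rx": 0, "ry": 0, "rz": 0, "jaw": 1.8}

```text
clock: 35.45
tool_pos: [0.5771, -0.2689, 0.1437]
eef_rot: [-0.031, 0.939, 0.014, 0.341]
contact_force: [-1.0, 1.7, 2.2]
opening: 0.208
finger_force: 1.1
```

Call:
send_rows:
  motion:
    - {"x": 0, "y": -0.2, "z": 0, "rx": 0, "ry": 0, "rz": 0, "jaw": 1.8}
    - {"x": 0, "y": -0.2, "z": 0, "rx": 0, "ry": 0, "rz": 0, "jaw": 1.8}
    - {"x": 0, "y": -0.2, "z": 0, "rx": 0, "ry": 0, "rz": 0, "jaw": 1.8}
    - {"x": 0, "y": -0.2, "z": 0, "rx": 0, "ry": 0, "rz": 0, "jaw": 1.8}
    - {"x": 0, "y": 0, "z": 0, "rx": 0, "ry": 0, "rz": 0, "jaw": 1.8}

```text
clock: 35.95
tool_pos: [0.578, -0.276, 0.1432]
eef_rot: [-0.031, 0.94, 0.014, 0.341]
contact_force: [-1.5, 1.5, 0.6]
opening: 0.205
finger_force: 0.8
```

```bash
python3 -c "
from h import *
s=get_state();o,Rr=rack();print(inrack(s['tool_pos']),s['q'].round(2),(Rr.T@s['contact_force']).round(2));go(*tgt(.075,-.1,.08,0))"
```

```text
[ 0.07312913 -0.10289699  0.0799195 ] [ 1.    0.93 -0.73  2.12  2.8   0.36 -0.48] [-0.67  1.61  1.31]
t 35.95 rot [ 0.001 -0.002 -0.006] shift before rot [-0.19  0.29 -0.01] after rot [-0.19  0.29 -0.01]
```

Call:
send_rows:
  motion:
    - {"x": 0, "y": -0.2, "z": 0, "rx": 0, "ry": 0, "rz": 0, "jaw": 1.8}
    - {"x": 0, "y": -0.1, "z": 0, "rx": 0, "ry": 0, "rz": 0, "jaw": 1.8}
    - {"x": 0, "y": -0.1, "z": 0, "rx": 0, "ry": 0, "rz": 0, "jaw": 1.8}
    - {"x": 0, "y": 0, "z": 0, "rx": 0, "ry": 0, "rz": 0, "jaw": 1.8}
    - {"x": 0, "y": 0, "z": 0, "rx": 0, "ry": 0, "rz": 0, "jaw": 1.8}

```text
clock: 36.45
tool_pos: [0.5781, -0.2767, 0.1432]
eef_rot: [-0.033, 0.94, 0.016, 0.34]
contact_force: [-1.8, 6.2, 0.2]
opening: 0.205
finger_force: 3.2
```

```bash
python3 -c "
from h import *
s=get_state();o,Rr=rack();print(inrack(s['tool_pos']),s['q'].round(2),(Rr.T@s['contact_force']).round(2),s['finger_force'])"
```

```text
[ 0.07313162 -0.10358881  0.07985916] [ 1.    0.93 -0.73  2.11  2.8   0.34 -0.47] [-0.88  6.32  1.06] 3.166567641310394
```

Call:
send_rows:
  motion:
    - {"x": 0, "y": -0.1, "z": 0, "rx": 0, "ry": 0, "rz": 0, "jaw": 1.8}
    - {"x": 0, "y": -0.1, "z": 0, "rx": 0, "ry": 0, "rz": 0, "jaw": 1.8}
    - {"x": 0, "y": -0.1, "z": 0, "rx": 0, "ry": 0, "rz": 0, "jaw": 1.8}
    - {"x": 0, "y": 0, "z": 0, "rx": 0, "ry": 0, "rz": 0, "jaw": 1.8}
    - {"x": 0, "y": 0, "z": 0, "rx": 0, "ry": 0, "rz": 0, "jaw": 1.8}

```text
clock: 36.95
tool_pos: [0.5782, -0.2767, 0.1432]
eef_rot: [-0.035, 0.94, 0.019, 0.34]
contact_force: [-1.1, 9.1, -0.4]
opening: 0.209
finger_force: 5.1
```

```bash
python3 -c "
from h import *
s=get_state();o,Rr=rack();print(inrack(s['tool_pos']),s['q'].round(2),(Rr.T@s['contact_force']).round(2),s['finger_force'])"
```

```text
[ 0.07313314 -0.10362793  0.07981402] [ 1.    0.94 -0.73  2.11  2.81  0.33 -0.47] [-0.61  9.12  0.04] 5.055029718205333
```

Call:
send_rows:
  motion:
    - {"x": 0, "y": 0.4, "z": 0, "rx": 0, "ry": 0, "rz": 0, "jaw": 3.5}
    - {"x": 0, "y": 0.3, "z": 0, "rx": 0, "ry": 0, "rz": 0, "jaw": 4}
    - {"x": 0, "y": 0, "z": 0, "rx": 0, "ry": 0, "rz": 0, "jaw": 4}
    - {"x": 0, "y": 0, "z": -1, "rx": 0, "ry": 0, "rz": 0, "jaw": 4}
    - {"x": 0, "y": 0, "z": -2, "rx": 0, "ry": 0, "rz": 0, "jaw": 4}

```text
clock: 37.45
tool_pos: [0.5591, -0.2779, 0.1666]
eef_rot: [-0.031, 0.939, 0.014, 0.341]
contact_force: [-0.7, -0.3, -0.2]
opening: 0.455
finger_force: 0.0
```

Call:
send_rows:
  motion:
    - {"x": 0, "y": 0, "z": -2.5, "rx": 0, "ry": 0, "rz": 0, "jaw": 4}
    - {"x": 0, "y": 0, "z": -2.5, "rx": 0, "ry": 0, "rz": 0, "jaw": 4}
    - {"x": 0, "y": 0, "z": -1.5, "rx": 0, "ry": 0, "rz": 0, "jaw": 4}
    - {"x": 0, "y": 0, "z": 0, "rx": 0, "ry": 0, "rz": 0, "jaw": 4}
    - {"x": 0, "y": 0, "z": 0, "rx": 0, "ry": 0, "rz": 0, "jaw": 4}

```text
clock: 37.95
tool_pos: [0.5178, -0.2811, 0.2166]
eef_rot: [-0.031, 0.939, 0.013, 0.341]
contact_force: [0.2, -0.2, -0.7]
opening: 0.451
finger_force: 0.0
```

Run:
```python
from held import *
o,Rr=rack();print(inrack(s['tool_pos']),s['contact_force'],s['qd'].round(3))
g=d['img'].max(2)
for v in(150,180,210):
    c=[i for i in range(100,540) if g[v,i]<45]; 
    if c: print(v,c[0],c[-1],len(c),onw(d,np.median(c),v,.095).round(4))
# dark screens under amber: red outline check
hsv=cv2.cvtColor(d['img'],cv2.COLOR_RGB2HSV)
m=(d['img'][...,0]<110).astype(np.uint8)
n,l,st,c=cv2.connectedComponentsWithStats(m)
for i in range(1,n):
    if 2500<st[i,4]<60000:
        x,y,w,h=st[i,:4];print(st[i],onw(d,x,y,.012).round(4),onw(d,x+w,y+h,.012).round(4))
```

```text
[ 0.07397378 -0.10362571  0.17501153] [ 0.16156314 -0.24741765 -0.67055023] [-0.015  0.024  0.001 -0.006 -0.002 -0.001 -0.   ]
210 317 336 20 [ 0.0464 -0.1001  0.095 ]
[ 316  184   22  135 2815] [ 0.0438 -0.1069  0.012 ] [ 0.1552 -0.0898  0.012 ]
```

```bash
python3 -c "
from plant import *
print(finish_job())"
```

```text
the job is handed in; nothing more can be done
None
```

The job is handed in at about 38 s. The guard was opened, the blue phone set left and the white phone right of the red one against the lip, and the guard pushed shut against its stop. No verdict came back; the wrist camera put both phones at the lip and the red one unmoved before shutting, and they were not rechecked after.

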